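# File a parts case into the packed rack

## Robot

A 6-joint arm with a two-finger parallel gripper is mounted at the origin on the work surface. World frame = base frame: x ahead of the robot, y to its left, z up, the work surface at z = 0. Lengths are in m, angles in rad, forces in N, time in s.
With the tool pointing down it reaches from about 0.3 to 1 m from the base axis. Payload 5.1 kg.
Tool frame: the origin (TCP) lies at the very end of the fingers, on their centre line; the grasp point (between the pads) lies 19 mm behind it; z points along the fingers, y is the direction in which the jaws open and shut (so a half turn about z gives the same grasp; the last joint's range is limited). The gripper opens to 95 mm and grips with 3 to 60 N. Pads are 20 mm wide; open, the fingers measure 119 mm over their backs; the gripper's body (75 mm by 180 mm) begins 59 mm behind the grasp point.
Start: joints at [-1.413, 0.124, 1.65, -0, 1.367, -0.083], TCP at [0.155, -0.631, 0.215] pointing down, gripper open.
Joint ranges: [-2.61, 2.61], [-1.02, 2.33], [0.03, 2.71], [-1.35, 4.49], [0.32, 2.68], [-2.91, 2.91]. Speed limits (rad/s): [2.57, 2.57, 3.14, 3.14, 3.14, 3.14].

## Interface

Orientations are given as a 3x3 rotation matrix whose columns are the frame's x, y, z axes.
In Python, from rig import status, vision, workorder gives the robot as it stands.
- The arm moves only by the tool step_arm, never from a script. Its argument "targets" is a list of rows, each a list of 3 entries, a list of its own where there are three numbers: the shift along the tool's x, y, z in m, then the turn, a rotation vector about the tool's x, y, z in rad, then the gripper's target within -1 to 1 (shut at 1, half-way at 0, fully open at -1). A call has 1 to 5 rows; each row shifts and turns the commanded pose from where the row before left it, along the tool's axes as they then stand; what a row does not reach is not made up. A row lasts 1/12 s, in which the tool goes at most 41.7 mm and 7.16 degrees, less where a joint would pass 70% of its speed; a pose out of reach is approached as far as the arm can. A call with a gripper value outside its range is refused whole. The fingers move at their own pace and stop on an object; the grip force is fixed at half the most. Time passes only in rows, so rows that do not move let the fingers close. It gives the time, the measured TCP pose, the force and the opening at its end, in the units of the state.
- status.get_obs(): the state, without advancing time (a new reading comes with each control period).
- vision.camera(name): name is "side" or "top" or "wrist"; returns (picture, depth): 420x560x3 uint8, red, green, blue; 420x560 float32, m along the optical axis (not along the pixel's ray), 0 where there is no reading.
- vision.calibration(name): a dict with "fx", "fy", "cx", "cy" (pixels), "R" (3x3) and "t" (3): a world point X has camera coordinates R X + t. Camera axes: x right, y down, z forward; pixel columns grow to the right and rows downward; lengths in m; the calibration is good to about 2 mm. A picture is of the moment at which its call begins: read the wrist's pose just before it. calibration takes no time and is no camera call; for the wrist camera it gives the pose at the moment of the call.
- workorder.close_job(): hands the job in, once; it reports no verdict.
The state is a dict: "clock": time; "q": joint angles; "qvel": joint speeds; "effort": joint torques, N m; "position": TCP position; "tool_rot": TCP orientation; "contact_force": force on the tool from outside, world axes, zero at the start; "wrist_torque": the same for the moment, N m; "finger_gap": opening from 0.0 (shut) to 1.0 (fully open).
Only numpy, scipy, OpenCV 4.12 (cv2) and the standard library are available. Lean on these libraries where they do the work, as an engineer would, in place of code of your own. Each camera call takes 0.05 s, during which the arm holds its last target.

## Task

Take the yellow parts case by its black tab and push it, tapered end first, into the packed row in the rack, directly to the right of the orange case as seen from the robot, nudging its neighbours apart gently without jamming or toppling them. Press it firmly home against the back stop without ramming it. Leave all cases standing upright in the row and disturb nothing else on the bench.

Things in the scene. Friction and masses are not known exactly. Their poses are not given: they have to be found in the camera images.
- case: the yellow parts case to be filed, loose, upright on the bench left of the rack: 100 mm long (x), 26 mm thick (y), 90 mm high, about 0.2 kg; origin: centre of the body's underside, +x toward its rear, z up. The rear 32 mm taper evenly on both sides to a rounded upright nose, 5 mm thick, at x = +50 mm. Smooth plastic: well guided, wedging it in takes 3 to 10 N
- case_tab (a point): place to pinch, across y and from above, on the yellow case's black upright tab; 90 mm in front (-x) of the case's origin and 65 mm above its underside; axes as the case. The tab is 12 mm thick (y), sticks out from the front face 57 mm toward -x (pinch point 40 mm from that face), and spans 40 to 85 mm above the underside. Pinched here, the fingers stay in front of the row
- rack: fixed grey open-topped rack; origin at its floor's underside, +x into the rack (away from the robot), y left, z up. Floor top at z = 10 mm, x = -120 to +90, y = -133 to +89 mm. Cases stand side by side along y, noses to +x; fixed left wall, inner face y = +80, top z = 95 mm. Open in front: x below -50 mm is a clear apron. A case that is home has its origin at x = +10 to +18 mm (see stop)
- stop: back stop of the rack: a fixed grey bracket along y, origin at the foot of its front face (rack x = +80 mm, on the rack floor), carrying a hard black pad, 55 mm high, which the noses meet. The pad is clamped in its bracket at a different depth each time: its face lies 12 to 20 mm in front of this origin. Only touching it tells where; pressed with hand force it does not yield
- follower (a joint): aluminium plate at the row's right end, sliding to rack -y: 0 m = fully left, face at rack y = -60 mm, up to 0.042; a spring pushes it back left with 1.5 N at 0 plus 50 N/m. Cases right of the new one shift right against it. Those on its left soon pack against the fixed wall and yield no more: the new case must drift right about 10 mm as it wedges in
- orange: the orange case, in any of the four left places of the row, never at the right end; shaped like the yellow case without its tab: 100 (x) x 26 (y) x 90 (z) mm, about 0.2 kg, front edges rounded 6 mm; origin at the centre of its underside, x toward its tapered rear, z up. Loose, stands in the row, about 2 mm from its neighbours, nose at rack x = 53 to 58 mm
- teal1: a teal case of the row, shaped like the yellow case without its tab: 100 (x) x 26 (y) x 90 (z) mm, about 0.2 kg, front edges rounded 6 mm; origin at the centre of its underside, x toward its tapered rear, z up. Loose, stands in the row, about 2 mm from its neighbours, nose at rack x = 53 to 58 mm
- teal2: a teal case of the row, shaped like the yellow case without its tab: 100 (x) x 26 (y) x 90 (z) mm, about 0.2 kg, front edges rounded 6 mm; origin at the centre of its underside, x toward its tapered rear, z up. Loose, stands in the row, about 2 mm from its neighbours, nose at rack x = 53 to 58 mm
- teal3: a teal case of the row, shaped like the yellow case without its tab: 100 (x) x 26 (y) x 90 (z) mm, about 0.2 kg, front edges rounded 6 mm; origin at the centre of its underside, x toward its tapered rear, z up. Loose, stands in the row, about 2 mm from its neighbours, nose at rack x = 53 to 58 mm
- teal4: a teal case of the row (always the right end), shaped like the yellow case without its tab: 100 (x) x 26 (y) x 90 (z) mm, about 0.2 kg, front edges rounded 6 mm; origin at the centre of its underside, x toward its tapered rear, z up. Loose, stands in the row, about 2 mm from its neighbours, nose at rack x = 53 to 58 mm
- lube: bystander: plastic lube bottle, 44 mm across, 130 mm high, loose; origin at centre of underside
- grease: bystander: white grease jar, 70 mm across, 60 mm high, loose; origin at centre of underside
- sprocket: bystander: steel sprocket lying flat, 102 mm across, 10 mm high, loose; origin at centre of underside
- wrench: bystander: steel wrench lying flat, 170 mm long, loose; origin at its middle, underside
Not all that is in view belongs to the job. Of the things that look like the orange, the middle-sized one is meant.

How it is judged:
By the outcome, as a careful person would: the job done as asked, in the order asked, and still so for the second after the job is handed in, with the robot touching nothing.
It also fails if it takes over 70 s, if anything falls off the work surface, if the arm or the gripper's body presses on something with over 40 N, if the wrist force passes 120 N, or if a joint passes its speed limit or range.

## Working session

There is one attempt and no reset: what is moved stays moved. The work goes in short steps, Python scripts to look and compute and a tool call to move; the robot and the scene stay as the last step left them, time stands still between calls to the robot, and variables do not carry over. Pictures are saved under pics/ and viewed, and the job is handed in when it is done.

Besides the shell and the picture viewer there is one more tool, called after ">>>" by a JSON object that holds its "api" and its "payload". step_arm: Moves the arm, as the interface text tells. Its arguments: {"type":"object","properties":{"targets":{"type":"array","items":{"type":"array"}}},"required":["targets"]}

```bash
mkdir -p pics; ls
cat > h.py <<'E'
import numpy as np, cv2
from rig import status, vision, workorder
def shot(n,f):
    im,d=vision.camera(n); c=vision.calibration(n)
    cv2.imwrite('pics/'+f+'.png',im[:,:,::-1]); np.savez('pics/'+f+'.npz',im=im,d=d,**{k:np.array(c[k]) for k in c})
    return im,d,c
def pts(d,c):
    v,u=np.indices(d.shape); p=np.stack([(u-c['cx'])/c['fx']*d,(v-c['cy'])/c['fy']*d,d],-1)
    return (p-np.array(c['t']))@np.array(c['R'])
E
python3 - <<'E'
from h import *
np.set_printoptions(precision=4,suppress=True)
for n in('top','side','wrist'):
    im,d,c=shot(n,n+'0'); print(n,c['fx'],np.array(c['R']),c['t'],(d>0).mean())
print(status.get_obs())
E
```

```text
pics
top 395.0639608749363 [[-0.0187 -0.9998 -0.0006]
 [-0.996   0.0187 -0.0871]
 [ 0.0871 -0.001  -0.9962]] [-0.0592  0.5713  1.393 ] 0.9957950680272109
side 432.73095703654104 [[-0.9602 -0.2791 -0.014 ]
 [-0.1965  0.7099 -0.6763]
 [ 0.1987 -0.6467 -0.7365]] [0.5519 0.2028 1.1202] 0.9958418367346938
wrist 317.7362505914867 [[ 0.2386 -0.9711 -0.0013]
 [-0.9442 -0.2323  0.2336]
 [-0.2272 -0.0545 -0.9723]] [-0.6493 -0.0261  0.3888] 0.957780612244898
{'clock': 0.15, 'q': array([-1.4126,  0.1244,  1.6514, -0.    ,  1.3675, -0.0826]), 'qvel': array([ 0.0006, -0.0002, -0.0039, -0.0009,  0.0014,  0.002 ]), 'effort': array([  0.0003, -41.8195, -36.0471,   0.0775,   0.0469,  -0.0001]), 'position': array([ 0.1549, -0.6308,  0.2137]), 'tool_rot': array([[ 0.9711,  0.2385, -0.0003],
       [ 0.2385, -0.9711,  0.0016],
       [ 0.0001, -0.0016, -1.    ]]), 'contact_force': array([-0.1286,  0.8048,  0.8086]), 'wrist_torque': array([ 0.0269, -0.0013, -0.0447]), 'finger_gap': 1.000270677256872}
```

View pics/top0.png

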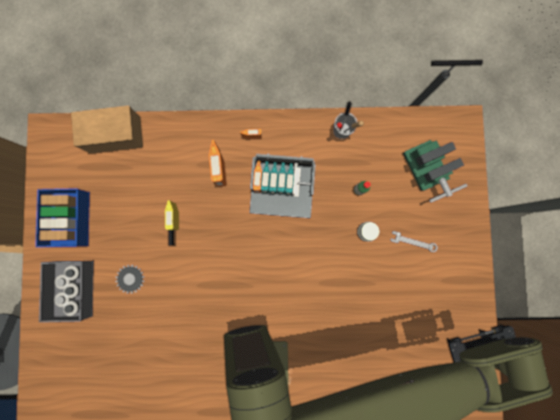

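View pics/side0.png

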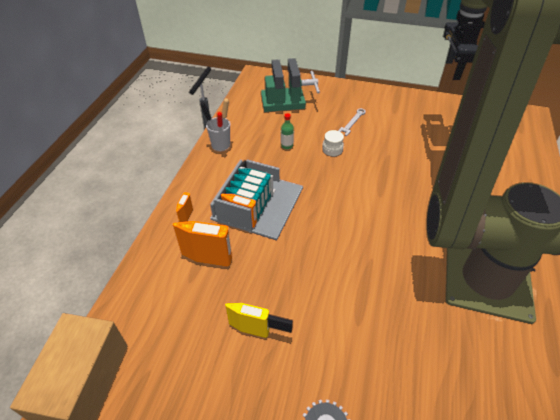

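The top view shows the rack at (282,187) with orange as its leftmost case (258,178). Yellow stands at (170,215) with its tab toward the robot at (171,238). The larger orange (215,163) and the smaller one (252,132) are decoys. Next I'll measure.

Run:
```python
from h import *
np.set_printoptions(precision=4,suppress=True)
for n in('top','side'):
    z=np.load(f'pics/{n}0.npz'); c={k:z[k] for k in z}; P=pts(z['d'],c); im=z['im']
    hsv=cv2.cvtColor(im,cv2.COLOR_RGB2HSV)
    m=(hsv[...,0]>22)&(hsv[...,0]<34)&(hsv[...,1]>180)&(hsv[...,2]>110)
    p=P[m&(P[...,2]>0.02)]; print(n,'yel',len(p),p.min(0),p.max(0),np.median(p,0))
    t=P[m&(P[...,2]>.08)]; print(len(t), np.percentile(t[:,2],[10,50,90]))
    if len(t)>20: print(cv2.minAreaRect((t[:,:2]*1000).astype(np.float32)))
    if n=='top':
        b=(hsv[...,2]<50); b[:,:160]=0;b[:,182:]=0;b[:225]=0;b[250:]=0
        t=P[b&(P[...,2]>.06)]; print('tab',len(t),t.min(0),t.max(0),t.mean(0))
        bg=P[300:310,150:200].reshape(-1,3); print('table z',np.median(bg[:,2]))
        cr=im[100:260,140:340]; cv2.imwrite('pics/topc.png',cv2.resize(cr,None,fx=4,fy=3.75,interpolation=2)[:600,:,::-1])
        print(P[150:222:4,275:282:6,:].reshape(-1,3))
```

```text
Traceback (most recent call last):
ValueError: zero-size array to reduction operation minimum which has no identity
```

Run:
```python
from h import *
np.set_printoptions(precision=4,suppress=True)
z=np.load('pics/top0.npz'); c={k:z[k] for k in z}; P=pts(z['d'],c); im=z['im']
hsv=cv2.cvtColor(im,cv2.COLOR_RGB2HSV)
print(hsv[205:246:4,170]);print(P[205:246:4,170])
print(P[150:222:4,278,:],P[178,246:322:3])
cr=im[100:260,140:340]; cv2.imwrite('pics/topc.png',cv2.resize(cr,None,fx=4,fy=3.75,interpolation=2)[:600,:,::-1])
```

```text
[[ 26 171 222]
 [ 28 166 230]
 [ 24  38 227]
 [ 24  39 228]
 [ 24  35 225]
 [ 28 128 233]
 [ 27 162 156]
 [135  13  40]
 [  0   0  43]
 [ 90   6  43]
 [ 12 115  93]]
[[0.5849 0.2916 0.095 ]
 [0.5712 0.2916 0.0946]
 [0.5578 0.2925 0.0912]
 [0.5443 0.293  0.0888]
 [0.5306 0.2931 0.0885]
 [0.5169 0.2929 0.0891]
 [0.5033 0.2929 0.0886]
 [0.4898 0.2943 0.0833]
 [0.4762 0.2952 0.0798]
 [0.4625 0.294  0.0838]
 [0.4489 0.2933 0.0861]]
[[ 0.7918 -0.0817 -0.0002]
 [ 0.7764 -0.0814  0.0015]
 [ 0.7497 -0.0806  0.0547]
 [ 0.7348 -0.0803  0.0569]
 [ 0.7295 -0.0804  0.0111]
 [ 0.7145 -0.0801  0.0126]
 [ 0.6838 -0.0791  0.102 ]
 [ 0.6705 -0.0789  0.0989]
 [ 0.6568 -0.0786  0.0978]
 [ 0.6432 -0.0784  0.0968]
 [ 0.6288 -0.0781  0.101 ]
 [ 0.6246 -0.0783  0.0252]
 [ 0.612  -0.0782  0.0089]
 [ 0.5975 -0.0779  0.0072]
 [ 0.5824 -0.0776  0.0126]
 [ 0.5679 -0.0773  0.0123]
 [ 0.5531 -0.077   0.0156]
 [ 0.5393 -0.0768  0.0052]] [[ 0.6885  0.0377  0.0046]
 [ 0.6888  0.0269  0.0016]
 [ 0.6728  0.0104  0.0952]
 [ 0.6709 -0.0005  0.1053]
 [ 0.6709 -0.0106  0.1043]
 [ 0.6703 -0.021   0.1068]
 [ 0.6715 -0.0309  0.0985]
 [ 0.6701 -0.0414  0.1053]
 [ 0.6711 -0.0515  0.0985]
 [ 0.6704 -0.0618  0.1015]
 [ 0.67   -0.072   0.1026]
 [ 0.67   -0.0823  0.1014]
 [ 0.6692 -0.0925  0.1049]
 [ 0.6853 -0.1052  0.0075]
 [ 0.6699 -0.1131  0.0986]
 [ 0.6689 -0.1232  0.1037]
 [ 0.6703 -0.1339  0.094 ]
 [ 0.6831 -0.1486  0.0155]
 [ 0.6839 -0.1599  0.0098]
 [ 0.6837 -0.1709  0.0094]
 [ 0.6837 -0.1819  0.0084]
 [ 0.6823 -0.1923  0.0158]
 [ 0.6744 -0.1988  0.0623]
 [ 0.6858 -0.2165 -0.008 ]
 [ 0.684  -0.2265  0.0017]
 [ 0.6837 -0.2375  0.0022]]
```

View pics/topc.png

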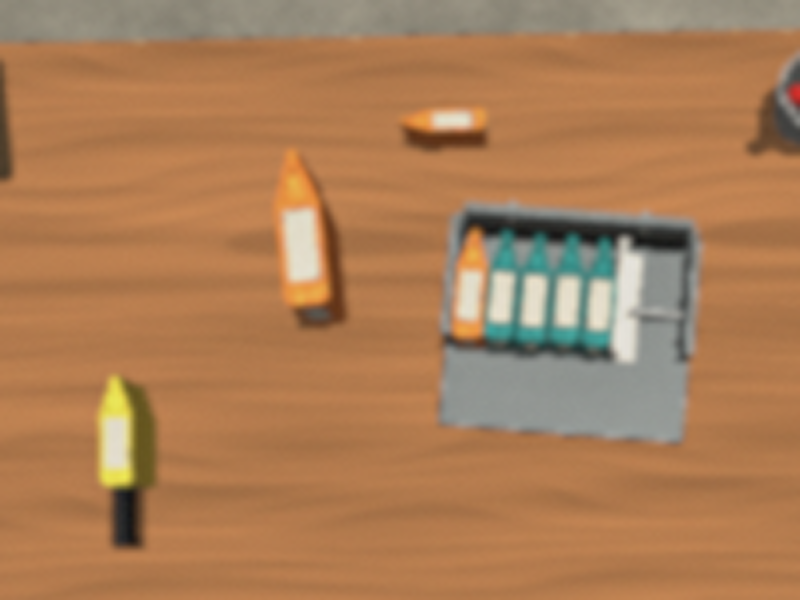

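Run:
```python
from h import *
np.set_printoptions(precision=4,suppress=True)
z=np.load('pics/wrist0.npz'); R=z['R'];C=-R.T@z['t']; o=status.get_obs(); T=o['tool_rot']
print('cam in tool',T.T@(C-o['position']),'\n',R@T, z['fx'],z['cx'],z['cy'])
```

```text
cam in tool [ 0.0655  0.0001 -0.1697] 
 [[ 0.0001  1.     -0.0003]
 [-0.9723  0.0001 -0.2337]
 [-0.2337  0.0004  0.9723]] 317.7362505914867 274.4453157539663 211.7957247294728
```

View pics/wrist0.png

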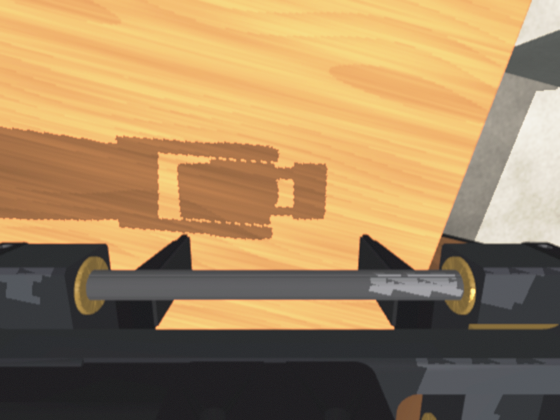

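>>> {"api": "step_arm", "payload": {"targets": [[[0.026, -0.022, -0.008], [0, 0, 0], -1], [[0.026, -0.022, -0.008], [0, 0, 0], -1], [[0.026, -0.022, -0.008], [0, 0, 0], -1], [[0.026, -0.022, -0.008], [0, 0, 0], -1], [[0.026, -0.022, -0.008], [0, 0, 0], -1]]}}

```text
clock: 0.57
position: [0.2555, -0.4919, 0.2545]
tool_rot: [[0.971, 0.238, -0.0], [0.238, -0.971, 0.001], [-0.0, -0.001, -1.0]]
contact_force: [0.8, -0.2, 0.7]
finger_gap: 1.001
```

>>> {"api": "step_arm", "payload": {"targets": [[[0.026, -0.022, -0.008], [0, 0, 0], -1], [[0.026, -0.022, -0.008], [0, 0, 0], -1], [[0.026, -0.022, -0.008], [0, 0, 0], -1], [[0.026, -0.022, -0.008], [0, 0, 0], -1], [[0.026, -0.022, -0.008], [0, 0, 0], -1]]}}

```text
clock: 0.98
position: [0.3555, -0.354, 0.2948]
tool_rot: [[0.971, 0.238, -0.0], [0.238, -0.971, 0.0], [-0.0, -0.0, -1.0]]
contact_force: [0.1, -0.8, -0.4]
finger_gap: 1.006
```

>>> {"api": "step_arm", "payload": {"targets": [[[0.026, -0.022, -0.002], [0, 0, 0], -1], [[0.026, -0.022, -0.002], [0, 0, 0], -1], [[0.026, -0.022, -0.002], [0, 0, 0], -1], [[0.026, -0.022, -0.002], [0, 0, 0], -1], [[0.026, -0.022, -0.002], [0, 0, 0], -1]]}}

```text
clock: 1.4
position: [0.4556, -0.2161, 0.3046]
tool_rot: [[0.971, 0.238, -0.0], [0.238, -0.971, 0.0], [-0.0, -0.0, -1.0]]
contact_force: [0.6, -0.2, 0.0]
finger_gap: 1.002
```

>>> {"api": "step_arm", "payload": {"targets": [[[0.026, -0.022, 0], [0, 0, 0], -1], [[0.026, -0.022, 0], [0, 0, 0], -1], [[0.026, -0.022, 0], [0, 0, 0], -1], [[0.026, -0.022, 0], [0, 0, 0], -1], [[0.026, -0.022, 0], [0, 0, 0], -1]]}}

```text
clock: 1.82
position: [0.5556, -0.0783, 0.3044]
tool_rot: [[0.971, 0.239, -0.0], [0.239, -0.971, -0.0], [-0.0, -0.0, -1.0]]
contact_force: [0.3, -0.7, 0.5]
finger_gap: 0.999
```

>>> {"api": "step_arm", "payload": {"targets": [[[0, 0, 0], [0, 0, 0.1], -1], [[0, 0, 0], [0, 0, 0.1], -1], [[0, 0, 0], [0, 0, 0.1], -1], [[0, 0, 0], [0, 0, 0.02], -1], [[0, 0, 0], [0, 0, 0], -1]]}}

```text
clock: 2.23
position: [0.5549, -0.0798, 0.3043]
tool_rot: [[0.997, -0.078, -0.001], [-0.078, -0.997, 0.0], [-0.001, -0.0, -1.0]]
contact_force: [0.6, -0.2, -0.8]
finger_gap: 0.998
```

Run:
```python
from h import *
np.set_printoptions(precision=4,suppress=True)
im,d,c=shot('wrist','w1'); o=status.get_obs(); print(o['clock'],o['position'],o['tool_rot'],o['contact_force'])
```

```text
2.2833 [ 0.5549 -0.08    0.3044] [[ 0.997  -0.0772 -0.0004]
 [-0.0772 -0.997   0.0001]
 [-0.0004 -0.0001 -1.    ]] [-0.4498  0.7246 -0.3748]
```

View pics/w1.png

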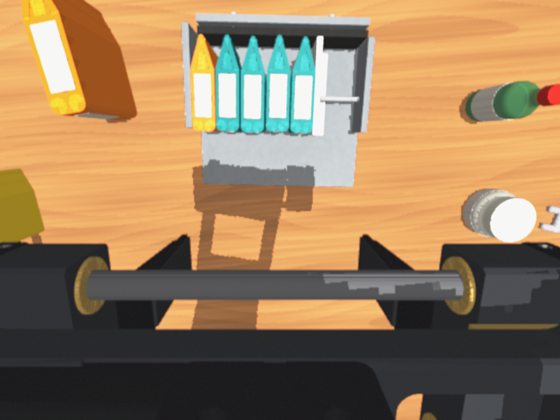

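The wrist view shows the row at (202–305, 35–133). Orange is leftmost at (203,85), its first teal neighbour is at (228,85), and the apron's front edge runs from (201,184) to (355,186). I'll turn these edges into positions.

```bash
cat >> h.py <<'E'
def ray(uv,c,z):
    uv=np.atleast_2d(uv).astype(float); R=np.array(c['R']);C=-R.T@np.array(c['t'])
    D=np.c_[(uv[:,0]-c['cx'])/c['fx'],(uv[:,1]-c['cy'])/c['fy'],np.ones(len(uv))]@R
    return C+D*((z-C[2])/D[:,2])[:,None]
def ld(f):
    z=np.load('pics/'+f+'.npz'); return z['im'],z['d'],{k:z[k] for k in z}
E
python3 - <<'E'
from h import *
np.set_printoptions(precision=4,suppress=True)
im,d,c=ld('w1'); P=pts(d,c); hsv=cv2.cvtColor(im,cv2.COLOR_RGB2HSV).astype(int)
cr=im[5:200,170:390]; cv2.imwrite('pics/w1c.png',cv2.resize(cr,None,fx=3.6,fy=3,interpolation=2)[:,:,::-1])
print('hsv row 60',[tuple(hsv[60,u]) for u in range(186,330,4)])
# depth heights along row 100
print('z row100',np.round(P[100,180:380:4,2]*1000))
print('apron z',np.median(P[155:165,220:300,2]), 'table', np.median(P[200:230,300:340,2]))
E
```

```text
hsv row 60 [(np.int64(99), np.int64(8), np.int64(215)), (np.int64(102), np.int64(11), np.int64(115)), (np.int64(23), np.int64(184), np.int64(248)), (np.int64(25), np.int64(179), np.int64(247)), (np.int64(27), np.int64(172), np.int64(247)), (np.int64(22), np.int64(187), np.int64(247)), (np.int64(21), np.int64(187), np.int64(250)), (np.int64(13), np.int64(211), np.int64(157)), (np.int64(89), np.int64(135), np.int64(187)), (np.int64(90), np.int64(169), np.int64(201)), (np.int64(90), np.int64(168), np.int64(218)), (np.int64(89), np.int64(168), np.int64(202)), (np.int64(90), np.int64(166), np.int64(201)), (np.int64(91), np.int64(116), np.int64(79)), (np.int64(98), np.int64(10), np.int64(214)), (np.int64(90), np.int64(165), np.int64(202)), (np.int64(90), np.int64(161), np.int64(224)), (np.int64(90), np.int64(161), np.int64(228)), (np.int64(89), np.int64(163), np.int64(205)), (np.int64(93), np.int64(24), np.int64(213)), (np.int64(98), np.int64(10), np.int64(214)), (np.int64(90), np.int64(118), np.int64(207)), (np.int64(90), np.int64(161), np.int64(203)), (np.int64(90), np.int64(155), np.int
[... 172 characters left out ...]
11), np.int64(157)), (np.int64(89), np.int64(163), np.int64(207)), (np.int64(90), np.int64(156), np.int64(231)), (np.int64(90), np.int64(156), np.int64(229)), (np.int64(90), np.int64(161), np.int64(206)), (np.int64(75), np.int64(13), np.int64(118)), (np.int64(0), np.int64(0), np.int64(247)), (np.int64(0), np.int64(0), np.int64(247)), (np.int64(0), np.int64(0), np.int64(248))]
z row100 [ -1.  -1.  94. 100. 100. 100. 101. 101. 100. 100. 100. 101. 100.  99.
 100.  86. 101.  98. 100. 100. 100.  94. 102. 101. 101. 100. 100. 100.
 100. 101. 101. 100. 100.  99.  89.  37.  36.  36.  36.  35.  38.  36.
  37.  37.  37.  44.  61.  59.   0.  -2.]
apron z 0.009546656805652198 table -0.0003737848974047044
```

View pics/w1c.png

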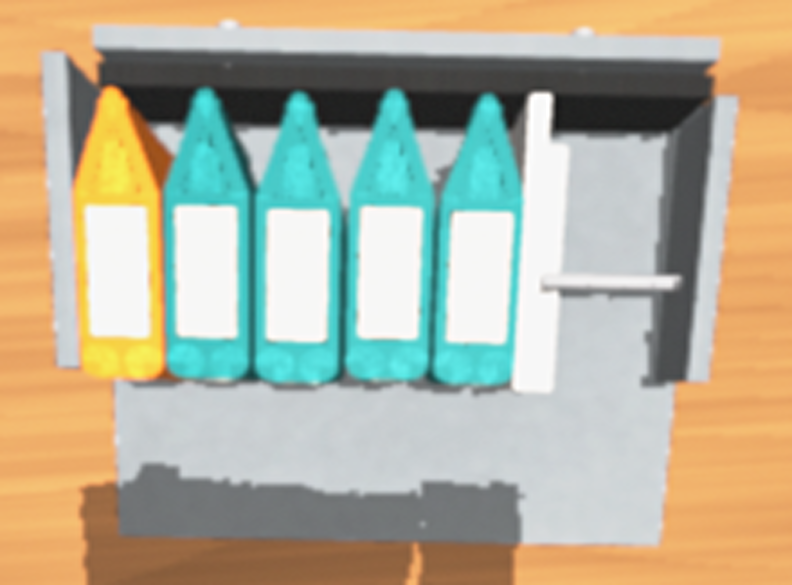

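Run:
```python
from h import *
np.set_printoptions(precision=4,suppress=True)
im,d,c=ld('w1'); hsv=cv2.cvtColor(im,cv2.COLOR_RGB2HSV)
H,S,V=[hsv[...,i].astype(int) for i in range(3)]
lab=((S<40)&(V>235)).astype(np.uint8); lab[:60]=0; lab[125:]=0; lab[:,:190]=0; lab[:,314:]=0
n,l,st,ce=cv2.connectedComponentsWithStats(lab)
L=[]
for i in range(1,n):
    if st[i,4]>300:
        cs,_=cv2.findContours((l==i).astype(np.uint8),cv2.RETR_EXTERNAL,cv2.CHAIN_APPROX_NONE)
        q=ray(cs[0][:,0,:],c,.1)[:,:2]; L.append((ce[i][0],ray(ce[i],c,.1)[0],cv2.minAreaRect((q*1000).astype(np.float32))))
for x in sorted(L,key=lambda a:a[0]): print('label',x)
top=((H>15)&(H<32)&(S>120))|((H>84)&(H<96)&(S>90)); top[:30]=0; top[138:]=0; top[:,:190]=0; top[:,320:]=0
# noses: first row per column group
for u0 in (203,228,253,279,305):
    s=top[:,u0-8:u0+9]; v=np.where(s.any(1))[0][0]; u=u0-8+np.where(s[v])[0].mean(); print('nose',u,v,ray([u,v],c,.1)[0])
# apron: gray front edge
P=pts(d,c)
fl=(P[...,2]>.006)&(P[...,2]<.014); fl[:140]=0; fl[200:]=0; fl[:,:190]=0; fl[:,370:]=0
cs,_=cv2.findContours(fl.astype(np.uint8),cv2.RETR_EXTERNAL,cv2.CHAIN_APPROX_NONE); k=max(cs,key=cv2.contourArea)
print(cv2.boundingRect(k))
g=(S<40)&(V>60)
gm=g.astype(np.uint8); gm[:145]=0; gm[200:]=0; gm[:,:195]=0; gm[:,365:]=0
fr=[(u,np.where(gm[:,u])[0].max()) for u in range(212,350,2) if gm[:,u].any()]
q=ray(np.array(fr)+[0,.5],c,.01); f=np.polyfit(q[:,1],q[:,0],1); r=q[:,0]-np.polyval(f,q[:,1]); g2=abs(r)<.003; f=np.polyfit(q[g2,1],q[g2,0],1); print('front edge x=a*y+b',f,np.std(q[g2,0]-np.polyval(f,q[g2,1])),g2.mean(), 'yaw deg',-np.degrees(np.arctan(f[0])))
lf=[];rt=[]
for v in range(150,183,2):
    w=np.where(gm[v])[0]; lf.append((w.min()-.5,v)); rt.append((w.max()+.5,v))
for nme,e in(('left',lf),('right',rt)):
    q=ray(e,c,.01); f2=np.polyfit(q[:,0],q[:,1],1); print(nme,f2,q[0],q[-1],np.std(q[:,1]-np.polyval(f2,q[:,0])))
# body edges: orange/teal extents rows 75..120
for v in (75,90,105,118):
    w=np.where(top[v]|(lab[v]>0))[0]; print(v,ray([w.min()-.5,v],c,.1)[0],ray([w.max()+.5,v],c,.1)[0])
# yaw
```

```text
label (np.float64(202.23857142857142), array([ 0.6702, -0.0084,  0.1   ]), ((669.6649780273438, -8.070406913757324), (17.72525405883789, 44.898223876953125), 82.86558532714844))
label (np.float64(226.8068181818182), array([ 0.6679, -0.0356,  0.1   ]), ((667.5154418945312, -35.652381896972656), (18.026107788085938, 44.630374908447266), 83.91923522949219))
label (np.float64(252.1187150837989), array([ 0.6644, -0.0635,  0.1   ]), ((663.8673095703125, -63.441062927246094), (17.97901725769043, 45.50082015991211), 84.29894256591797))
label (np.float64(277.78661087866107), array([ 0.6632, -0.0921,  0.1   ]), ((662.5765380859375, -92.1259765625), (18.59426498413086, 45.659481048583984), 83.64397430419922))
label (np.float64(302.7230769230769), array([ 0.6593, -0.1197,  0.1   ]), ((658.9120483398438, -119.5948257446289), (18.726163864135742, 44.77445983886719), 83.94485473632812))
nose 200.0 34 [ 0.7312 -0.014   0.1   ]
nose 226.5 34 [ 0.729  -0.0422  0.1   ]
nose 252.5 35 [ 0.7259 -0.0697  0.1   ]
nose 279.5 34 [ 0.7247 -0.0985  0.1   ]
nose 305.0 36 [ 0.7206 -0.1256  0.1   ]
(202, 140, 155, 47)
front edge x=a*y+b [0.0986 0.558 ] 0.0004273679853069873 1.0 yaw deg -5.628599392592576
left [-0.1123  0.0883] [0.6079 0.0208 0.01  ] [0.562  0.0254 0.01  ] 0.00038685356289896
right [-0.1036 -0.1384] [ 0.5909 -0.1995  0.01  ] [ 0.545  -0.1943  0.01  ] 0.00041789155594536677
75 [0.6915 0.0018 0.1   ] [ 0.6811 -0.1338  0.1   ]
90 [0.6761 0.0039 0.1   ] [ 0.6657 -0.132   0.1   ]
105 [0.6604 0.005  0.1   ] [ 0.6498 -0.1312  0.1   ]
118 [0.6465 0.0069 0.1   ] [ 0.6359 -0.1305  0.1   ]
```

>>> {"api": "step_arm", "payload": {"targets": [[[-0.013, -0.03, 0], [0, 0, -0.01], -1], [[-0.013, -0.03, 0], [0, 0, -0.01], -1], [[-0.013, -0.03, 0], [0, 0, -0.01], -1], [[-0.013, -0.03, 0], [0, 0, -0.01], -1], [[-0.013, -0.03, 0], [0, 0, -0.01], -1]]}}

```text
clock: 2.7
position: [0.4983, 0.0745, 0.3047]
tool_rot: [[1.0, -0.028, 0.0], [-0.028, -1.0, 0.0], [0.0, -0.0, -1.0]]
contact_force: [0.5, 0.5, 0.4]
finger_gap: 1.0
```

>>> {"api": "step_arm", "payload": {"targets": [[[-0.013, -0.03, 0], [0, 0, -0.01], -1], [[-0.013, -0.03, 0], [0, 0, -0.01], -1], [[-0.013, -0.03, 0], [0, 0, -0.01], -1], [[-0.013, -0.03, 0], [0, 0, -0.01], -1], [[-0.013, -0.03, 0], [0, 0, -0.01], -1]]}}

```text
clock: 3.12
position: [0.4346, 0.2253, 0.3048]
tool_rot: [[1.0, 0.023, 0.0], [0.023, -1.0, 0.0], [0.0, -0.0, -1.0]]
contact_force: [0.9, -0.1, 0.1]
finger_gap: 1.002
```

>>> {"api": "step_arm", "payload": {"targets": [[[-0.013, -0.03, 0], [0, 0, -0.01], -1], [[-0.013, -0.03, 0], [0, 0, 0], -1], [[0, 0, 0], [0, 0, 0], -1], [[0, 0, 0], [0, 0, 0], -1]]}}

```text
clock: 3.45
position: [0.4072, 0.2844, 0.3046]
tool_rot: [[0.999, 0.035, 0.0], [0.035, -0.999, -0.0], [0.0, 0.0, -1.0]]
contact_force: [-0.3, 0.3, -0.1]
finger_gap: 1.0
```

Run:
```python
from h import *
np.set_printoptions(precision=4,suppress=True)
im,d,c=shot('wrist','w2'); o=status.get_obs(); print(o['clock'],o['position'],o['tool_rot'],o['contact_force'])
```

```text
3.5 [0.4077 0.2835 0.3046] [[ 0.9995  0.033   0.0001]
 [ 0.033  -0.9995 -0.0005]
 [ 0.0001  0.0005 -1.    ]] [ 0.4939  0.2559 -0.2086]
```

View pics/w2.png

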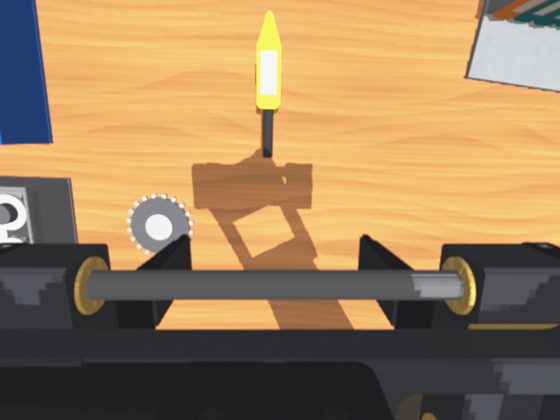

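The wrist view shows yellow's nose at (269,12), its front at (268,108), and the tab's near end at (267,157). The sprocket is clear at (160,225).

Run:
```python
from h import *
np.set_printoptions(precision=4,suppress=True)
im,d,c=ld('w2'); P=pts(d,c); hsv=cv2.cvtColor(im,cv2.COLOR_RGB2HSV); H,S,V=[hsv[...,i].astype(int) for i in range(3)]
print('z body',np.median(P[60:90,262:275,2]),'tab z',np.median(P[120:150,265:269,2]))
yel=(H>22)&(H<36)&(S>150)&(V>150); yel[:, :240]=0; yel[:,300:]=0; yel[170:]=0
w=(S<40)&(V>225); w[:, :255]=0;w[:,282:]=0;w[110:]=0
b=yel|w
mid=[]
for v in range(50,104,3):
    u=np.where(b[v])[0]; mid.append(((u.min()+u.max())/2,v)); 
    if v%12==2: 
        q=ray([[u.min()-.5,v],[u.max()+.5,v]],c,.09); print(v,q[:,:2].ravel(),q[0,1]-q[1,1])
q=ray(mid,c,.09); f=np.polyfit(q[:,0],q[:,1],1); print('axis y=',f,np.degrees(np.arctan(f[0])))
v,u=np.where(yel&(np.indices(yel.shape)[0]<60)); print('nose',ray([u[v==v.min()].mean(),v.min()],c,.09))
vv=np.where(yel[:,268])[0]; print('front edge',ray([268,vv.max()+.5],c,.09))
blk=(V<90); blk[:112]=0; blk[165:]=0; blk[:,:255]=0; blk[:,282:]=0
tm=[]
for v in range(115,156,5):
    u=np.where(blk[v])[0]; qq=ray([[u.min()-.5,v],[u.max()+.5,v]],c,.085); tm.append(qq.mean(0)); print('tab',v,u.min(),u.max(),qq.mean(0)[:2],qq[0,1]-qq[1,1])
# side view
q=P[195:255,130:190].reshape(-1,3); q=q[q[:,2]>.005]; print('sprocket',q.min(0),q.max(0))
```

```text
z body 0.08984555865581158 tab z 0.08448404981429242
50 [0.5647 0.3073 0.5655 0.2818] 0.025474465074474928
62 [0.5524 0.3082 0.5532 0.2825] 0.025681945975523035
74 [0.5399 0.309  0.5407 0.282 ] 0.027018670136306766
86 [0.5272 0.3088 0.5281 0.2816] 0.02724249528079481
98 [0.5143 0.3085 0.5151 0.2822] 0.02632541414373013
axis y= [-0.0357  0.3149] -2.047079073260308
nose [[0.6037 0.2951 0.09  ]]
front edge [[0.5033 0.2939 0.09  ]]
tab 115 264 271 [0.4964 0.2944] 0.009386916146774948
tab 120 263 271 [0.4907 0.2948] 0.01059758331339844
tab 125 263 271 [0.485  0.2947] 0.010635175052816859
tab 130 263 271 [0.4793 0.2945] 0.01067303443238482
tab 135 263 271 [0.4735 0.2944] 0.01071116432057101
tab 140 263 271 [0.4677 0.2942] 0.010749567626982315
tab 145 263 271 [0.4619 0.294 ] 0.010788247303103349
tab 150 263 271 [0.456  0.2939] 0.01082720634305312
tab 155 263 270 [0.45   0.2943] 0.0096590418458809
sprocket [0.2894 0.2858 0.005 ] [0.4732 0.5025 0.4743]
```

>>> {"api": "step_arm", "payload": {"targets": [[[0.028, -0.005, 0.02], [0, 0, 0.024], -1], [[0.028, -0.0055, 0.03], [0, 0, 0], -1], [[0, 0, 0.035], [0, 0, 0], -1], [[0, 0, 0.035], [0, 0, 0], -0.5], [[0, 0, 0.035], [0, 0, 0], -0.3]]}}

```text
clock: 3.92
position: [0.4649, 0.2934, 0.1482]
tool_rot: [[1.0, 0.005, 0.0], [0.005, -1.0, -0.0], [0.0, 0.0, -1.0]]
contact_force: [0.2, -0.2, 0.1]
finger_gap: 0.913
```

>>> {"api": "step_arm", "payload": {"targets": [[[0, 0, 0], [0, 0, 0], -0.3], [[0, 0, 0], [0, 0, 0], -0.3]]}}

```text
clock: 4.08
position: [0.463, 0.2932, 0.1478]
tool_rot: [[1.0, 0.005, -0.004], [0.005, -1.0, -0.002], [-0.004, 0.002, -1.0]]
contact_force: [-0.7, -1.2, -0.0]
finger_gap: 0.776
```

Run:
```python
from h import *
np.set_printoptions(precision=4,suppress=True)
im,d,c=shot('wrist','w3'); o=status.get_obs(); print(o['clock'],o['position'],o['tool_rot'],o['contact_force'],o['finger_gap'])
```

```text
4.1333 [0.4646 0.2943 0.1507] [[ 1.      0.0055  0.0005]
 [ 0.0055 -1.      0.0001]
 [ 0.0005 -0.0001 -1.    ]] [0.983  0.2954 1.578 ] 0.733094851599218
```

View pics/w3.png

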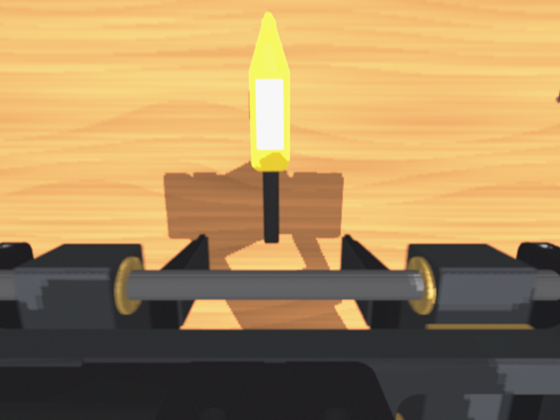

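The tab is centred between the fingers at (271,205), with the nose at (268,14). I'll refine yaw and centre at this closer range.

Run:
```python
from h import *
np.set_printoptions(precision=4,suppress=True)
im,d,c=ld('w3'); hsv=cv2.cvtColor(im,cv2.COLOR_RGB2HSV); H,S,V=[hsv[...,i].astype(int) for i in range(3)]
b=((H>22)&(H<36)&(S>150)&(V>150))|((S<40)&(V>225)); b[:,:240]=0; b[:,300:]=0
m=[]
for v in range(75,160,4):
    u=np.where(b[v])[0]; m.append(ray([[u.min()-.5,v],[u.max()+.5,v]],c,.09).mean(0))
m=np.array(m); f=np.polyfit(m[:,0],m[:,1],1); print('body',f,m[0],m[-1])
blk=(V<90); blk[:,:255]=0; blk[:,285:]=0
t=[]
for v in range(180,236,5):
    u=np.where(blk[v])[0]; t.append(ray([[u.min()-.5,v],[u.max()+.5,v]],c,.085).mean(0))
t=np.array(t); print('tab',np.polyfit(t[:,0],t[:,1],1),t[0],t[-1])
a=np.r_[m,t]; g=np.polyfit(a[:,0],a[:,1],1); print('all',g, np.polyval(g,.4635))
print('front',ray([262,np.where(b[:,262])[0].max()+.5],c,.088),'nose',ray([268,np.where(b[:,268])[0].min()],c,.09),'tabend',ray([271,np.where(blk[150:260,271])[0]+150],c,.085)if 0 else '')
```

```text
body [0.0305 0.2823] [0.5698 0.2985 0.09  ] [0.5137 0.2977 0.09  ]
tab [0.0123 0.2912] [0.4979 0.2973 0.085 ] [0.4551 0.2972 0.085 ]
all [0.0259 0.2847] 0.2967454955342357
front [[0.5053 0.3035 0.088 ]] nose [[0.6067 0.2992 0.09  ]] tabend
```

>>> {"api": "step_arm", "payload": {"targets": [[[0, -0.0022, 0.02], [0, 0, -0.015], -0.3], [[0, 0, 0.03], [0, 0, 0], -0.3], [[0, 0, 0.03], [0, 0, 0], -0.3], [[0, 0, 0.0236], [0, 0, 0], -0.3], [[0, 0, 0], [0, 0, 0], -0.3]]}}

```text
clock: 4.55
position: [0.4627, 0.2962, 0.0444]
tool_rot: [[1.0, 0.021, -0.003], [0.021, -1.0, -0.002], [-0.003, 0.002, -1.0]]
contact_force: [0.1, 0.0, -0.1]
finger_gap: 0.65
```

>>> {"api": "step_arm", "payload": {"targets": [[[0, 0, 0], [0, 0, 0], 0.2], [[0, 0, 0], [0, 0, 0], 0.6], [[0, 0, 0], [0, 0, 0], 1], [[0, 0, 0], [0, 0, 0], 1], [[0, 0, 0], [0, 0, 0], 1]]}}

```text
clock: 4.97
position: [0.4648, 0.2979, 0.048]
tool_rot: [[1.0, 0.022, 0.003], [0.022, -1.0, 0.001], [0.003, -0.001, -1.0]]
contact_force: [-0.7, -0.7, -0.1]
finger_gap: 0.353
```

>>> {"api": "step_arm", "payload": {"targets": [[[0, 0, 0], [0, 0, 0], 1], [[0, 0, 0], [0, 0, 0], 1], [[0, 0, 0], [0, 0, 0], 1], [[0, 0, 0], [0, 0, 0], 1], [[0, 0, 0], [0, 0, 0], 1]]}}

```text
clock: 5.38
position: [0.4637, 0.2973, 0.0462]
tool_rot: [[1.0, 0.022, 0.0], [0.022, -1.0, -0.0], [0.0, 0.0, -1.0]]
contact_force: [0.5, -0.5, 1.0]
finger_gap: 0.122
```

>>> {"api": "step_arm", "payload": {"targets": [[[0, 0, 0], [0, 0, 0], 1], [[0, 0, 0], [0, 0, 0], 1], [[0, 0, -0.006], [0, 0, 0], 1], [[0, 0, -0.01], [0, 0, 0], 1], [[0, 0, -0.01], [0, 0, 0], 1]]}}

```text
clock: 5.8
position: [0.463, 0.297, 0.0721]
tool_rot: [[1.0, 0.022, -0.002], [0.022, -1.0, -0.001], [-0.002, 0.001, -1.0]]
contact_force: [0.9, -0.4, -1.6]
finger_gap: 0.126
```

Run:
```python
from h import *
np.set_printoptions(precision=4,suppress=True)
im,d,c=shot('side','s1'); o=status.get_obs(); print(o['clock'],o['position'],o['contact_force'],o['wrist_torque'],o['finger_gap'])
cv2.imwrite('pics/s1c.png',cv2.resize(im[250:390,170:350],None,fx=4,fy=4)[:,:,::-1])
```

```text
5.85 [0.4649 0.298  0.0752] [ 1.2708  0.3617 -0.9053] [0.0382 0.0127 0.0322] 0.1286734002749399
```

View pics/s1c.png

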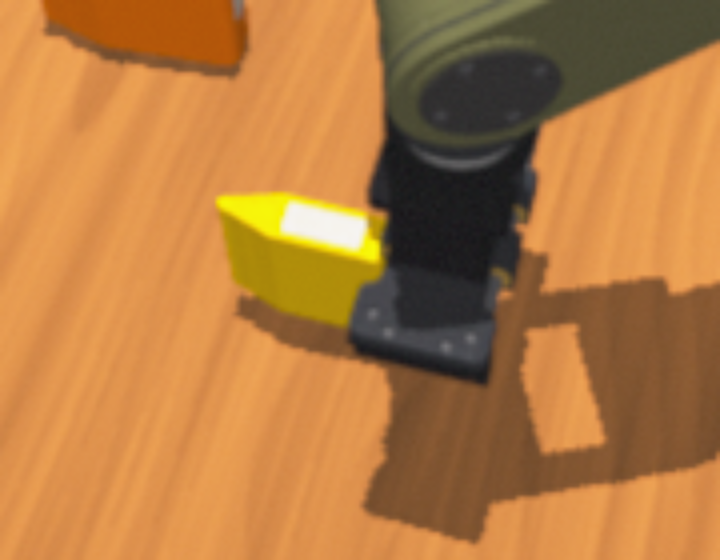

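Yellow is off the bench, seen at (300,250) in the crop with its shadow separated. I'll check its tilt with the wrist depth.

```bash
cat > tilt.py <<'E'
from h import *
import sys
np.set_printoptions(precision=4,suppress=True)
im,d,c=shot('wrist',sys.argv[1]); o=status.get_obs(); P=pts(d,c); hsv=cv2.cvtColor(im,cv2.COLOR_RGB2HSV); H,S,V=[hsv[...,i].astype(int) for i in range(3)]
b=((H>22)&(H<36)&(S>150)&(V>120))|((S<40)&(V>225)); b[:,:235]=0; b[:,310:]=0
q=P[b]; q=q[q[:,2]>.05]
# drop outliers: plane z=a x+b y+c
A=np.c_[q[:,:2],np.ones(len(q))]; k=np.linalg.lstsq(A,q[:,2],rcond=None)[0]
for _ in range(5):
    g=abs(A@k-q[:,2])<.004; k=np.linalg.lstsq(A[g],q[g,2],rcond=None)[0]
print('pos',o['position'],'n',g.sum(),'slope x,y deg',np.degrees(np.arctan(k[:2])),'z',q[g,2].min(),q[g,2].max())
t=q[g]; m=t[t[:,0]<t[:,0].min()+.06]
print(cv2.minAreaRect((m[:,:2]*1000).astype(np.float32)),t.min(0),t.max(0))
print(o['clock'],o['contact_force'],o['wrist_torque'])
E
python3 tilt.py w4
```

```text
pos [0.4652 0.2981 0.0748] n 13121 slope x,y deg [0.1304 0.1069] z 0.11523040387544903 0.12103403243125778
((534.6469116210938, 299.5777893066406), (60.16169738769531, 26.34815216064453), 0.9073759913444519) [0.5045 0.2862 0.1152] [0.578  0.3132 0.121 ]
5.9 [ 0.8806  0.2189 -1.6301] [0.0128 0.1366 0.0083]
```

>>> {"api": "step_arm", "payload": {"targets": [[[-0.015, 0, 0], [0, 0, 0], 1], [[-0.025, 0, 0], [0, 0, 0], 1], [[-0.015, 0.015, 0], [0, 0, 0], 1], [[0, 0.025, 0], [0, 0, 0.0124], 1], [[0, 0.03, 0], [0, 0, 0.0124], 1]]}}

```text
clock: 6.32
position: [0.4089, 0.2262, 0.0722]
tool_rot: [[1.0, -0.0, 0.0], [-0.0, -1.0, 0.0], [0.0, -0.0, -1.0]]
contact_force: [-0.3, -0.2, -1.4]
finger_gap: 0.123
```

>>> {"api": "step_arm", "payload": {"targets": [[[0, 0.03, 0], [0, 0, 0.0124], 1], [[0, 0.03, 0], [0, 0, 0.0124], 1], [[0, 0.03, 0], [0, 0, 0.0124], 1], [[0, 0.03, 0], [0, 0, 0.0124], 1], [[0, 0.03, 0], [0, 0, 0.0124], 1]]}}

```text
clock: 6.73
position: [0.4055, 0.0749, 0.0724]
tool_rot: [[0.998, -0.065, 0.001], [-0.065, -0.998, 0.0], [0.001, -0.0, -1.0]]
contact_force: [0.5, -0.8, -1.5]
finger_gap: 0.121
```

>>> {"api": "step_arm", "payload": {"targets": [[[0, 0.03, 0], [0, 0, 0.0124], 1], [[0, 0.025, 0], [0, 0, 0.0124], 1], [[0, 0.015, 0], [0, 0, 0.0124], 1], [[0, 0, 0], [0, 0, 0], 1], [[0, 0, 0], [0, 0, 0], 1]]}}

```text
clock: 7.15
position: [0.4005, 0.006, 0.0723]
tool_rot: [[0.995, -0.104, 0.001], [-0.104, -0.995, 0.0], [0.001, -0.0, -1.0]]
contact_force: [0.3, 0.2, -1.5]
finger_gap: 0.128
```

```bash
python3 tilt.py w5
```

```text
pos [0.4005 0.0065 0.0722] n 13151 slope x,y deg [-0.0755  0.0047] z 0.11311765303272107 0.11843483866905569
((469.9620056152344, -0.6740398406982422), (26.154571533203125, 60.73971939086914), 83.98505401611328) [ 0.4391 -0.0167  0.1131] [0.513  0.0145 0.1184]
7.2 [ 0.3609  0.9774 -2.0379] [0.0445 0.1822 0.0344]
```

View pics/w5.png

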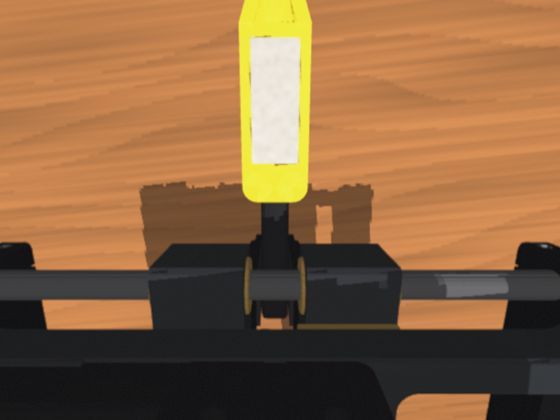

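>>> {"api": "step_arm", "payload": {"targets": [[[0.018, -0.001, 0], [0, 0, 0], 1], [[0.022, -0.001, 0], [0, 0, 0], 1], [[0.02, 0, 0], [0, 0, 0], 1], [[0.012, 0, 0], [0, 0, 0], 1], [[0, 0, 0], [0, 0, 0], 1]]}}

```text
clock: 7.62
position: [0.4746, 0.002, 0.0726]
tool_rot: [[0.995, -0.1, 0.002], [-0.1, -0.995, 0.0], [0.002, -0.0, -1.0]]
contact_force: [-0.6, 0.4, -1.2]
finger_gap: 0.124
```

Run:
```python
from h import *
np.set_printoptions(precision=4,suppress=True)
im,d,c=shot('top','t2');im2,_,_=shot('side','s2'); o=status.get_obs(); print(o['clock'],o['position'],o['tool_rot'])
cv2.imwrite('pics/t2c.png',cv2.resize(im[140:260,220:340],None,fx=5,fy=5,interpolation=2)[:,:,::-1])
cv2.imwrite('pics/s2c.png',cv2.resize(im2[140:290,180:380],None,fx=4,fy=4,interpolation=2)[:,:,::-1])
```

```text
7.7167 [0.472  0.002  0.0718] [[ 0.995  -0.1003 -0.0014]
 [-0.1003 -0.995   0.0003]
 [-0.0014 -0.0002 -1.    ]]
```

View pics/t2c.png

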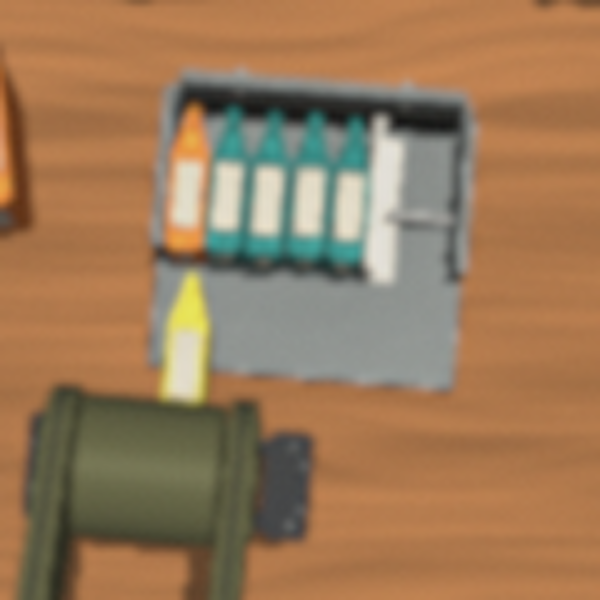

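View pics/s2c.png

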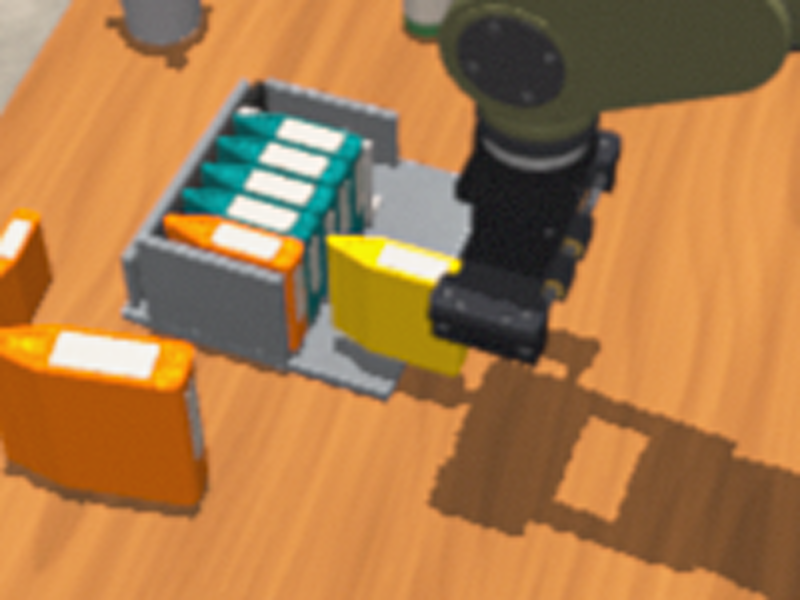

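Both views show yellow's nose, at (192,275) in the top crop, left of the orange/teal gap at about (207,255). I'll measure the offset in the top view.

Run:
```python
from h import *
np.set_printoptions(precision=4,suppress=True)
im,d,c=ld('t2'); hsv=cv2.cvtColor(cv2.resize(im,None,fx=4,fy=4,interpolation=cv2.INTER_CUBIC),cv2.COLOR_RGB2HSV); H,S,V=[hsv[...,i].astype(int) for i in range(3)]
def w(uv4,z): return ray((np.atleast_2d(uv4)+.5)/4-.5,c,z)[:,:2]
psi=-.101; ex=np.array([np.cos(psi),np.sin(psi)]); ey=np.array([-ex[1],ex[0]]); O=np.array([.671,-.0746])
rk=lambda p:np.c_[(p-O)@ex,(p-O)@ey]
def sel(m,u0,u1,v0,v1):
    k=np.zeros(m.shape,bool); k[v0*4:v1*4,u0*4:u1*4]=m[v0*4:v1*4,u0*4:u1*4]; v,u=np.where(k); return np.c_[u,v]
o=(H<20)&(S>140)&(V>140); 
o[:,262*4+8:]=0
for nm,m,z,box in(('orange',(H>5)&(H<20)&(S>165)&(V>185),.1,(250,263,158,194)),('teal',(H>80)&(H<98)&(S>110),.1,(260,296,158,196)),('yellow',(H>22)&(H<34)&(S>130)&(V>120),.1165,(248,266,190,224))):
    p=rk(w(sel(m,*box),z))
    n,b=0,0
    print(nm,len(p),p.min(0),p.max(0))
    for x0 in np.arange(p[:,0].min(),p[:,0].max(),.012):
        s=p[(p[:,0]>=x0)&(p[:,0]<x0+.004),1]
        if len(s): print('  x %.3f y %.4f..%.4f'%(x0,s.min(),s.max()), 'mid %.4f'%((s.min()+s.max())/2))
# labels
lab=((S<70)&(V>185)).astype(np.uint8); k=np.zeros_like(lab); k[168*4:194*4,250*4:294*4]=lab[168*4:194*4,250*4:294*4]
n,l,st,ce=cv2.connectedComponentsWithStats(k)
for i in range(1,n):
    if st[i,4]>300: print('lab',rk(w(ce[i],.1))[0],st[i,4])
```

```text
orange 749 [-0.0457  0.0568] [0.0509 0.0772]
  x -0.046 y 0.0568..0.0766 mid 0.0667
  x 0.026 y 0.0611..0.0767 mid 0.0689
  x 0.038 y 0.0647..0.0716 mid 0.0682
  x 0.050 y 0.0675..0.0675 mid 0.0675
teal 3982 [-0.0488 -0.0532] [0.057  0.0488]
  x -0.049 y -0.0512..0.0463 mid -0.0024
  x -0.037 y -0.0531..0.0488 mid -0.0021
  x 0.023 y -0.0517..0.0481 mid -0.0018
  x 0.035 y -0.0500..0.0439 mid -0.0030
  x 0.047 y -0.0496..0.0442 mid -0.0027
yellow 864 [-0.1514  0.042 ] [-0.0674  0.0721]
  x -0.151 y 0.0428..0.0720 mid 0.0574
  x -0.139 y 0.0421..0.0715 mid 0.0568
  x -0.127 y 0.0438..0.0438 mid 0.0438
  x -0.103 y 0.0450..0.0681 mid 0.0566
  x -0.091 y 0.0477..0.0671 mid 0.0574
  x -0.079 y 0.0513..0.0632 mid 0.0573
  x -0.067 y 0.0565..0.0565 mid 0.0565
lab [-0.0076  0.0675] 880
lab [-0.007   0.0402] 971
lab [-0.0074  0.012 ] 989
lab [-0.0063 -0.0165] 958
lab [-0.0069 -0.0447] 994
```

>>> {"api": "step_arm", "payload": {"targets": [[[0, 0.0015, 0.004], [0, 0, 0], 1], [[0, 0.0015, 0.005], [0, 0, 0], 1], [[0, 0, 0.004], [0, 0, 0], 1], [[0, 0, 0.002], [0, 0, 0], 1], [[0, 0, 0], [0, 0, 0], 1]]}}

```text
clock: 8.13
position: [0.4714, -0.002, 0.0566]
tool_rot: [[0.995, -0.102, -0.001], [-0.102, -0.995, 0.0], [-0.001, -0.0, -1.0]]
contact_force: [-0.6, 0.4, -1.7]
finger_gap: 0.124
```

```bash
cat > st.py <<'E'
from h import *
np.set_printoptions(precision=4,suppress=True)
psi=-.101; ex=np.array([np.cos(psi),np.sin(psi)]); ey=np.array([-ex[1],ex[0]]); O=np.array([.671,-.0746])
o=status.get_obs(); p=o['position'][:2]-O; f=o['contact_force']
print('t %.2f rack x %.4f y %.4f z %.4f yaw %.4f | F rack %.1f %.1f %.1f | orig x %.4f'%(o['clock'],p@ex,p@ey,o['position'][2],np.arctan2(o['tool_rot'][1,0],o['tool_rot'][0,0]),f[:2]@ex,f[:2]@ey,f[2],p@ex+.09), o['wrist_torque'])
E
python3 st.py; python3 tilt.py w6
```

```text
t 8.13 rack x -0.2059 y 0.0521 z 0.0566 yaw -0.1024 | F rack -0.6 0.3 -1.7 | orig x -0.1159 [ 0.0456  0.0948 -0.0192]
pos [ 0.4717 -0.002   0.0569] n 13059 slope x,y deg [-0.0639  0.0399] z 0.0973409810005034 0.10304047799993638
((541.0606689453125, -9.023962020874023), (26.166357040405273, 60.75519561767578), 84.4157485961914) [ 0.5102 -0.0252  0.0973] [0.5845 0.0061 0.103 ]
8.1833 [-0.7275 -0.2283 -2.1623] [ 0.0563  0.1915 -0.0184]
```

>>> {"api": "step_arm", "payload": {"targets": [[[0.006, 0, 0], [0, 0, 0], 1], [[0.006, 0, 0], [0, 0, 0], 1], [[0.004, 0, 0], [0, 0, 0], 1], [[0, 0, 0], [0, 0, 0], 1]]}}

```text
clock: 8.52
position: [0.4892, -0.0038, 0.0575]
tool_rot: [[0.995, -0.102, 0.001], [-0.102, -0.995, -0.0], [0.001, 0.0, -1.0]]
contact_force: [-0.1, -0.6, -1.6]
finger_gap: 0.123
```

```bash
python3 st.py
python3 - <<'E'
from h import *
im,d,c=shot('top','t3')
cv2.imwrite('pics/t3c.png',cv2.resize(im[150:230,240:310],None,fx=7,fy=7,interpolation=2)[:,:,::-1])
E
```

```text
t 8.52 rack x -0.1880 y 0.0521 z 0.0575 yaw -0.1023 | F rack -0.0 -0.6 -1.6 | orig x -0.0980 [0.0482 0.1369 0.0238]
```

View pics/t3c.png

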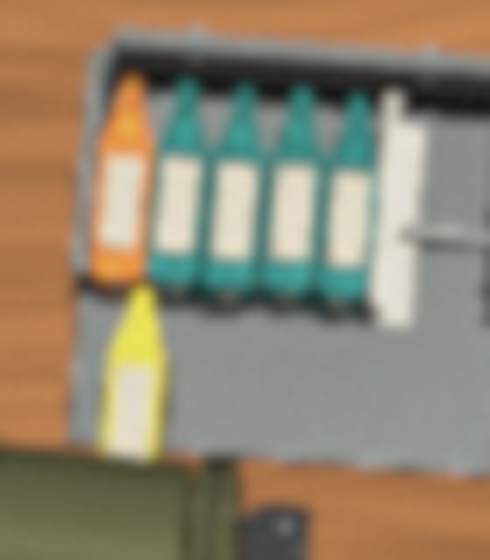

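The nose at (144,288) is now at the gap, near (149,285). I'll measure the remaining offset.

Run:
```python
from h import *
from scipy import ndimage
np.set_printoptions(precision=4,suppress=True)
im,d,c=ld('t3'); hsv=cv2.cvtColor(cv2.resize(im,None,fx=4,fy=4,interpolation=cv2.INTER_CUBIC),cv2.COLOR_RGB2HSV); H,S,V=[hsv[...,i].astype(int) for i in range(3)]
psi=-.101; ex=np.array([np.cos(psi),np.sin(psi)]); ey=np.array([-ex[1],ex[0]]); O=np.array([.671,-.0746])
def rk(uv4,z=.1):
    p=ray((np.atleast_2d(uv4)+.5)/4-.5,c,z)[:,:2]-O; return np.c_[p@ex,p@ey]
lab=((S<75)&(V>180)).astype(np.uint8); k=np.zeros_like(lab); k[168*4:216*4,250*4:293*4]=lab[168*4:216*4,250*4:293*4]
n,l,st,ce=cv2.connectedComponentsWithStats(k)
for i in range(1,n):
    if st[i,4]>300: print('lab',rk(ce[i])[0],st[i,4])
y=(H>22)&(H<34)&(S>110)&(V>120); k=np.zeros(y.shape,bool); k[188*4:214*4,250*4:268*4]=1; y&=k; v,u=np.where(y); p=rk(np.c_[u,v])
for x0 in np.arange(-.14,-.04,.006):
    s=p[(p[:,0]>=x0)&(p[:,0]<x0+.004),1]
    if len(s): print('%.3f  %.4f %.4f mid %.4f'%(x0,s.min(),s.max(),(s.min()+s.max())/2))
```

```text
lab [-0.0075  0.0675] 941
lab [-0.0071  0.0402] 1052
lab [-0.0075  0.0121] 1065
lab [-0.0062 -0.0166] 1032
lab [-0.0069 -0.0448] 1076
lab [-0.1096  0.0536] 993
-0.128  0.0386 0.0422 mid 0.0404
-0.122  0.0390 0.0424 mid 0.0407
-0.116  0.0387 0.0423 mid 0.0405
-0.110  0.0383 0.0420 mid 0.0401
-0.104  0.0388 0.0425 mid 0.0407
-0.098  0.0385 0.0427 mid 0.0406
-0.092  0.0390 0.0435 mid 0.0413
-0.086  0.0403 0.0662 mid 0.0533
-0.080  0.0417 0.0656 mid 0.0537
-0.074  0.0431 0.0636 mid 0.0533
-0.068  0.0453 0.0608 mid 0.0530
-0.062  0.0459 0.0597 mid 0.0528
-0.056  0.0463 0.0610 mid 0.0537
-0.050  0.0477 0.0579 mid 0.0528
```

>>> {"api": "step_arm", "payload": {"targets": [[[0.002, 0, 0], [0, 0, 0], 1], [[0.002, 0.0003, 0], [0, 0, 0], 1], [[0.002, 0.0004, 0], [0, 0, 0], 1], [[0.002, 0.0007, 0], [0, 0, 0], 1], [[0.002, 0.0007, 0], [0, 0, 0], 1]]}}

```text
clock: 8.98
position: [0.4975, -0.0067, 0.0569]
tool_rot: [[0.995, -0.102, -0.001], [-0.102, -0.995, 0.0], [-0.001, -0.0, -1.0]]
contact_force: [-1.8, 0.6, -2.6]
finger_gap: 0.122
```

```bash
python3 st.py
```

```text
t 8.98 rack x -0.1794 y 0.0501 z 0.0569 yaw -0.1020 | F rack -1.9 0.4 -2.6 | orig x -0.0894 [0.2146 0.276  0.1026]
```

Contact has begun gently, so I'll continue with the drift.

>>> {"api": "step_arm", "payload": {"targets": [[[0.002, 0.0007, 0], [0, 0, 0], 1], [[0.002, 0.0007, 0], [0, 0, 0], 1], [[0.002, 0.0007, 0], [0, 0, 0], 1], [[0.002, 0.0007, 0], [0, 0, 0], 1], [[0.002, 0.0007, 0], [0, 0, 0], 1]]}}

```text
clock: 9.4
position: [0.507, -0.0111, 0.0568]
tool_rot: [[0.995, -0.102, -0.001], [-0.102, -0.995, 0.0], [-0.001, -0.0, -1.0]]
contact_force: [-2.3, 2.7, -2.4]
finger_gap: 0.127
```

```bash
python3 st.py
```

```text
t 9.40 rack x -0.1696 y 0.0467 z 0.0568 yaw -0.1019 | F rack -2.5 2.5 -2.4 | orig x -0.0796 [0.5581 0.4772 0.3411]
```

>>> {"api": "step_arm", "payload": {"targets": [[[0.002, 0.0005, 0], [0, 0, 0], 1], [[0.002, 0.0005, 0], [0, 0, 0], 1], [[0.002, 0.0005, 0], [0, 0, 0], 1], [[0.002, 0.0005, 0], [0, 0, 0], 1], [[0.002, 0.0005, 0], [0, 0, 0], 1]]}}

```text
clock: 9.82
position: [0.5166, -0.0145, 0.0567]
tool_rot: [[0.995, -0.102, -0.001], [-0.102, -0.995, 0.0], [-0.001, -0.0, -1.0]]
contact_force: [-2.7, 3.8, -1.4]
finger_gap: 0.126
```

```bash
python3 st.py
```

```text
t 9.82 rack x -0.1597 y 0.0443 z 0.0567 yaw -0.1018 | F rack -3.1 3.5 -1.4 | orig x -0.0697 [0.7818 0.653  0.4569]
```

>>> {"api": "step_arm", "payload": {"targets": [[[0.002, 0.0006, 0], [0, 0, 0], 1], [[0.002, 0.0006, 0], [0, 0, 0], 1], [[0.002, 0.0005, 0], [0, 0, 0], 1], [[0.002, 0.0005, 0], [0, 0, 0], 1], [[0.002, 0.0004, 0], [0, 0, 0], 1]]}}

```text
clock: 10.23
position: [0.5265, -0.0182, 0.0569]
tool_rot: [[0.995, -0.102, -0.001], [-0.102, -0.995, 0.0], [-0.001, -0.0, -1.0]]
contact_force: [-2.8, 3.9, -1.7]
finger_gap: 0.126
```

```bash
python3 st.py
python3 - <<'E'
from h import *
im,d,c=shot('top','t4');im2,_,_=shot('side','s4')
a=cv2.resize(im[150:230,240:310],None,fx=5.5,fy=5.5,interpolation=2);b=cv2.resize(im2[150:250,190:290],(400,440))
cv2.imwrite('pics/t4c.png',np.hstack([a,b])[:,:,::-1])
E
```

```text
t 10.23 rack x -0.1495 y 0.0415 z 0.0569 yaw -0.1022 | F rack -3.2 3.6 -1.7 | orig x -0.0595 [0.8322 0.7461 0.4741]
```

View pics/t4c.png

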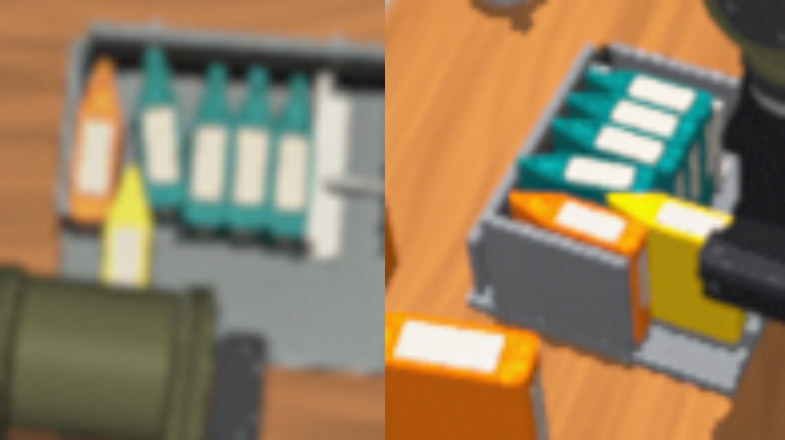

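The first teal has swung nose-left, top at (153,48) in the crop, and been drawn toward the pad. Pushing on should straighten it, since forces are only about 3 N. I'll continue slowly and watch it.

>>> {"api": "step_arm", "payload": {"targets": [[[0.0025, 0, 0], [0, 0, 0], 1], [[0.0025, 0, 0], [0, 0, 0], 1], [[0.0025, 0, 0], [0, 0, 0], 1], [[0.0025, 0, 0], [0, 0, 0], 1], [[0.0025, 0, 0], [0, 0, 0], 1]]}}

```text
clock: 10.75
position: [0.5387, -0.0198, 0.0568]
tool_rot: [[0.995, -0.102, -0.001], [-0.102, -0.995, -0.0], [-0.001, 0.0, -1.0]]
contact_force: [-4.8, 2.2, -2.4]
finger_gap: 0.125
```

```bash
python3 st.py
```

```text
t 10.75 rack x -0.1371 y 0.0412 z 0.0568 yaw -0.1027 | F rack -5.0 1.7 -2.4 | orig x -0.0471 [0.5255 0.8376 0.1751]
```

>>> {"api": "step_arm", "payload": {"targets": [[[0.0025, 0, 0], [0, 0, 0], 1], [[0.0025, 0, 0], [0, 0, 0], 1], [[0.0025, 0, 0], [0, 0, 0], 1], [[0.0025, 0, 0], [0, 0, 0], 1], [[0.0025, 0, 0], [0, 0, 0], 1]]}}

```text
clock: 11.17
position: [0.5515, -0.0211, 0.0569]
tool_rot: [[0.995, -0.102, -0.001], [-0.102, -0.995, -0.0], [-0.001, 0.0, -1.0]]
contact_force: [-4.2, 1.1, -1.3]
finger_gap: 0.127
```

```bash
python3 st.py
python3 - <<'E'
from h import *
im,d,c=shot('top','t5');im2,_,_=shot('side','s5')
a=cv2.resize(im[150:230,240:310],None,fx=5.5,fy=5.5,interpolation=2);b=cv2.resize(im2[150:250,190:290],(400,440))
cv2.imwrite('pics/t5c.png',np.hstack([a,b])[:,:,::-1])
E
```

```text
t 11.17 rack x -0.1243 y 0.0412 z 0.0569 yaw -0.1023 | F rack -4.3 0.6 -1.3 | orig x -0.0343 [0.409  0.9848 0.1385]
```

View pics/t5c.png

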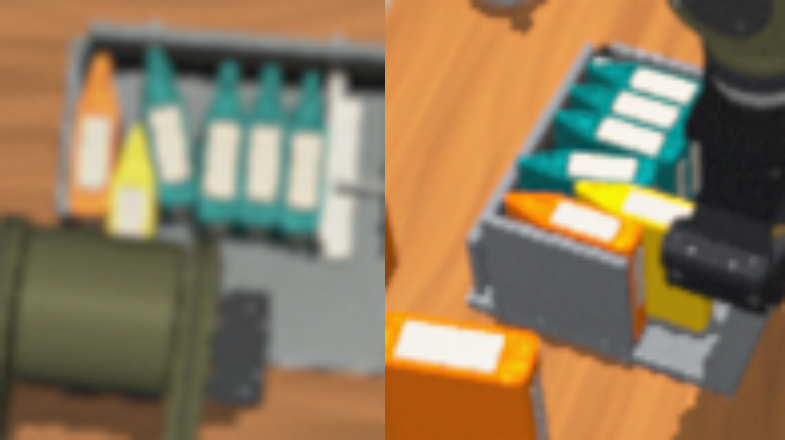

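The teal leans nose-left at (153,48), but yellow's nose line, about (142,48) at that depth, passes to its left. The tapers should push it straight, so I'll continue.

>>> {"api": "step_arm", "payload": {"targets": [[[0.0025, 0, 0], [0, 0, 0], 1], [[0.0025, 0, 0], [0, 0, 0], 1], [[0.0025, 0, 0], [0, 0, 0], 1], [[0.0025, 0, 0], [0, 0, 0], 1], [[0.0025, 0, 0], [0, 0, 0], 1]]}}

```text
clock: 11.68
position: [0.5632, -0.0223, 0.0567]
tool_rot: [[0.995, -0.102, -0.002], [-0.102, -0.995, -0.0], [-0.002, 0.0, -1.0]]
contact_force: [-5.9, 1.3, -1.6]
finger_gap: 0.128
```

```bash
python3 st.py
```

```text
t 11.68 rack x -0.1125 y 0.0412 z 0.0567 yaw -0.1021 | F rack -6.0 0.7 -1.6 | orig x -0.0225 [0.2402 1.203  0.1053]
```

>>> {"api": "step_arm", "payload": {"targets": [[[0.002, 0, 0], [0, 0, 0], 1], [[0.002, 0, 0], [0, 0, 0], 1], [[0.002, 0, 0], [0, 0, 0], 1], [[0.002, 0, 0], [0, 0, 0], 1]]}}

```text
clock: 12.02
position: [0.5709, -0.0231, 0.0565]
tool_rot: [[0.995, -0.102, -0.003], [-0.102, -0.995, -0.0], [-0.003, 0.0, -1.0]]
contact_force: [-5.6, 0.8, -1.1]
finger_gap: 0.125
```

```bash
python3 st.py
python3 - <<'E'
from h import *
im,d,c=shot('top','t6');im2,_,_=shot('side','s6')
a=cv2.resize(im[150:230,240:310],None,fx=5.5,fy=5.5,interpolation=2);b=cv2.resize(im2[150:250,190:290],(400,440))
cv2.imwrite('pics/t6c.png',np.hstack([a,b])[:,:,::-1])
E
```

```text
t 12.02 rack x -0.1048 y 0.0412 z 0.0565 yaw -0.1019 | F rack -5.7 0.3 -1.1 | orig x -0.0148 [0.2741 1.3071 0.166 ]
```

View pics/t6c.png

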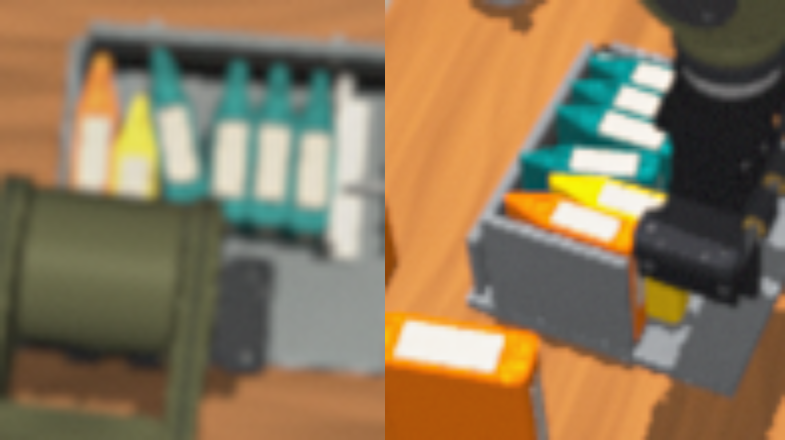

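>>> {"api": "step_arm", "payload": {"targets": [[[0.002, 0, 0], [0, 0, 0], 1], [[0.002, 0, 0], [0, 0, 0], 1], [[0.002, 0, 0], [0, 0, 0], 1], [[0.002, 0, 0], [0, 0, 0], 1], [[0.002, 0, 0], [0, 0, 0], 1]]}}

```text
clock: 12.53
position: [0.5809, -0.0241, 0.0566]
tool_rot: [[0.995, -0.102, -0.002], [-0.102, -0.995, -0.0], [-0.002, 0.0, -1.0]]
contact_force: [-5.9, 0.3, -1.5]
finger_gap: 0.125
```

```bash
python3 st.py
python3 - <<'E'
from h import *
im,d,c=shot('top','t7');im2,_,_=shot('side','s7')
a=cv2.resize(im[150:230,240:310],None,fx=5.5,fy=5.5,interpolation=2);b=cv2.resize(im2[150:250,190:290],(400,440))
cv2.imwrite('pics/t7c.png',np.hstack([a,b])[:,:,::-1])
E
```

```text
t 12.53 rack x -0.0947 y 0.0411 z 0.0566 yaw -0.1020 | F rack -5.9 -0.3 -1.5 | orig x -0.0047 [0.2643 1.2908 0.1696]
```

View pics/t7c.png

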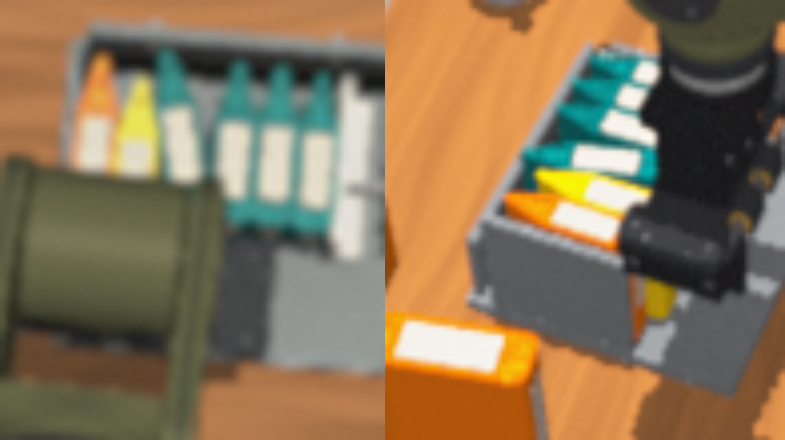

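>>> {"api": "step_arm", "payload": {"targets": [[[0.0015, 0, 0], [0, 0, 0], 1], [[0.0015, 0, 0], [0, 0, 0], 1], [[0.0015, 0, 0], [0, 0, 0], 1], [[0.0015, 0, 0], [0, 0, 0], 1], [[0.0015, 0, 0], [0, 0, 0], 1]]}}

```text
clock: 13.05
position: [0.5907, -0.025, 0.0578]
tool_rot: [[0.995, -0.102, 0.004], [-0.102, -0.995, -0.001], [0.004, 0.0, -1.0]]
contact_force: [-0.2, 0.3, -1.2]
finger_gap: 0.127
```

```bash
python3 st.py
```

```text
t 13.05 rack x -0.0848 y 0.0412 z 0.0578 yaw -0.1024 | F rack -0.3 0.3 -1.2 | orig x 0.0052 [0.074  0.2491 0.0651]
```

>>> {"api": "step_arm", "payload": {"targets": [[[0.0012, 0, 0], [0, 0, 0], 1], [[0.0012, 0, 0], [0, 0, 0], 1], [[0.0012, 0, 0], [0, 0, 0], 1], [[0.0012, 0, 0], [0, 0, 0], 1]]}}

```text
clock: 13.38
position: [0.5948, -0.0254, 0.0575]
tool_rot: [[0.995, -0.102, 0.002], [-0.102, -0.995, -0.0], [0.002, 0.0, -1.0]]
contact_force: [-0.2, -0.0, -1.8]
finger_gap: 0.128
```

```bash
python3 st.py
```

```text
t 13.38 rack x -0.0808 y 0.0412 z 0.0575 yaw -0.1023 | F rack -0.2 -0.0 -1.8 | orig x 0.0092 [0.0515 0.1671 0.0356]
```

The resistance suddenly vanished. I'll look before pushing further.

Run:
```python
from h import *
im,d,c=shot('top','t8');im2,_,_=shot('side','s8');im3,_,_=shot('wrist','w8')
a=cv2.resize(im[150:230,240:310],None,fx=5.5,fy=5.5,interpolation=2);b=cv2.resize(im2[150:250,190:290],(400,440))
cv2.imwrite('pics/t8c.png',np.hstack([a,b])[:,:,::-1])
```

```text
(no output)
```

View pics/t8c.png

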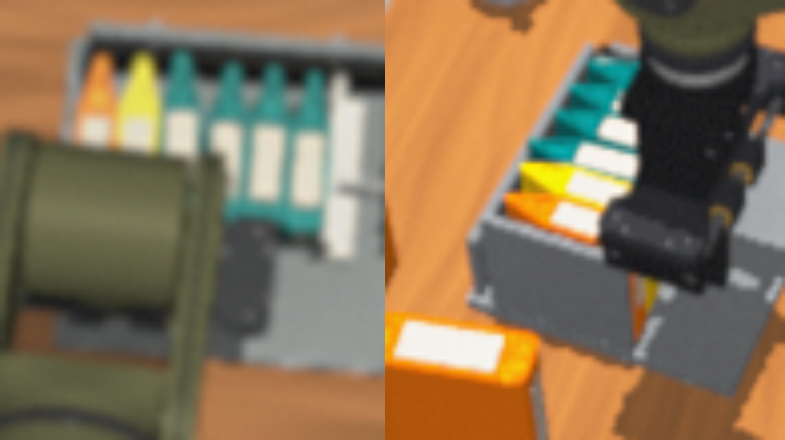

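View pics/w8.png

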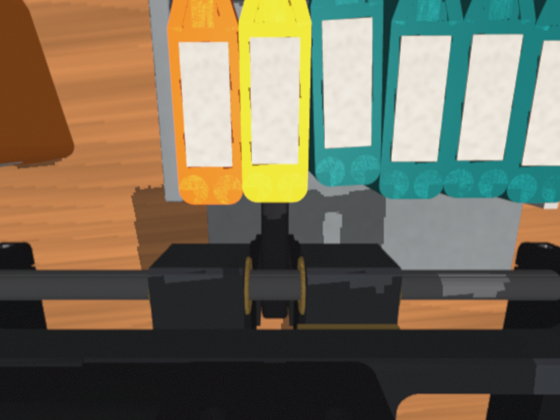

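The teal has straightened, the row is neat, and yellow sits between orange and teal. Next I'll feel for the stop in small steps.

>>> {"api": "step_arm", "payload": {"targets": [[[0.001, 0, 0], [0, 0, 0], 1], [[0.001, 0, 0], [0, 0, 0], 1], [[0.001, 0, 0], [0, 0, 0], 1]]}}

```text
clock: 13.78
position: [0.5969, -0.0256, 0.0569]
tool_rot: [[0.995, -0.102, -0.0], [-0.102, -0.995, -0.0], [-0.0, 0.0, -1.0]]
contact_force: [-0.7, -0.2, -2.2]
finger_gap: 0.124
```

>>> {"api": "step_arm", "payload": {"targets": [[[0.001, 0, 0], [0, 0, 0], 1], [[0.001, 0, 0], [0, 0, 0], 1]]}}

```text
clock: 13.95
position: [0.599, -0.0258, 0.0569]
tool_rot: [[0.995, -0.102, -0.0], [-0.102, -0.995, -0.0], [-0.0, 0.0, -1.0]]
contact_force: [-1.0, -1.4, -1.9]
finger_gap: 0.126
```

>>> {"api": "step_arm", "payload": {"targets": [[[0.0005, 0, 0], [0, 0, 0], 1], [[0.0005, 0, 0], [0, 0, 0], 1]]}}

```text
clock: 14.12
position: [0.6, -0.0259, 0.057]
tool_rot: [[0.995, -0.102, -0.0], [-0.102, -0.995, -0.0], [-0.0, 0.0, -1.0]]
contact_force: [-1.0, -0.8, -1.9]
finger_gap: 0.126
```

```bash
python3 st.py
```

```text
t 14.12 rack x -0.0755 y 0.0413 z 0.0570 yaw -0.1023 | F rack -0.9 -0.9 -1.9 | orig x 0.0145 [-0.1509  0.2065  0.0069]
```

>>> {"api": "step_arm", "payload": {"targets": [[[0.0006, 0, 0], [0, 0, 0], 1], [[0.0006, 0, 0], [0, 0, 0], 1]]}}

```text
clock: 14.28
position: [0.601, -0.026, 0.057]
tool_rot: [[0.995, -0.102, -0.001], [-0.102, -0.995, -0.0], [-0.001, 0.0, -1.0]]
contact_force: [-2.8, -1.0, -0.3]
finger_gap: 0.125
```

>>> {"api": "step_arm", "payload": {"targets": [[[0.0006, 0, 0], [0, 0, 0], 1], [[0.0006, 0, 0], [0, 0, 0], 1]]}}

```text
clock: 14.45
position: [0.6011, -0.026, 0.0567]
tool_rot: [[0.995, -0.102, -0.003], [-0.102, -0.995, 0.0], [-0.003, 0.0, -1.0]]
contact_force: [-6.4, -1.5, 1.3]
finger_gap: 0.122
```

>>> {"api": "step_arm", "payload": {"targets": [[[0.0006, 0, 0], [0, 0, 0], 1], [[0.0006, 0, 0], [0, 0, 0], 1]]}}

```text
clock: 14.62
position: [0.6011, -0.026, 0.0567]
tool_rot: [[0.995, -0.102, -0.006], [-0.102, -0.995, 0.0], [-0.006, 0.0, -1.0]]
contact_force: [-12.9, -1.1, 6.3]
finger_gap: 0.125
```

The stop is touched at x = 0.601, rising to 13 N. I'll press a bit more firmly, gradually.

>>> {"api": "step_arm", "payload": {"targets": [[[0.0006, 0, 0], [0, 0, 0], 1], [[0.0003, 0, 0], [0, 0, 0], 1]]}}

```text
clock: 14.78
position: [0.6012, -0.026, 0.0567]
tool_rot: [[0.995, -0.102, -0.009], [-0.102, -0.995, 0.001], [-0.009, 0.0, -1.0]]
contact_force: [-15.9, -0.2, 7.6]
finger_gap: 0.129
```

>>> {"api": "step_arm", "payload": {"targets": [[[0.0004, 0, 0], [0, 0, 0], 1], [[0, 0, 0], [0, 0, 0], 1], [[0, 0, 0], [0, 0, 0], 1]]}}

```text
clock: 15.03
position: [0.6012, -0.026, 0.0566]
tool_rot: [[0.995, -0.102, -0.009], [-0.102, -0.995, 0.001], [-0.009, 0.0, -1.0]]
contact_force: [-15.5, -0.2, 7.1]
finger_gap: 0.122
```

```bash
python3 st.py; python3 tilt.py w9
```

```text
t 15.03 rack x -0.0743 y 0.0413 z 0.0566 yaw -0.1021 | F rack -15.4 -1.8 7.1 | orig x 0.0157 [-0.024   2.0632 -0.1024]
pos [ 0.6012 -0.026   0.0566] n 13234 slope x,y deg [-0.2839 -0.0283] z 0.09615913488059616 0.10264540419744453
((669.9888916015625, -33.07054901123047), (26.363723754882812, 61.180362701416016), 84.01615905761719) [ 0.6392 -0.0492  0.0962] [ 0.7141 -0.0175  0.1026]
15.0833 [-15.473    0.0326   6.9038] [-0.0902  2.1266 -0.0634]
```

View pics/w9.png

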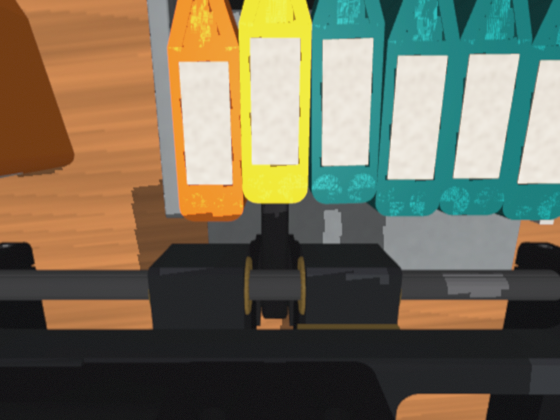

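>>> {"api": "step_arm", "payload": {"targets": [[[0.0006, 0, 0], [0, 0, 0], 1], [[0.0004, 0, 0], [0, 0, 0], 1], [[0, 0, 0], [0, 0, 0], 1], [[0, 0, 0], [0, 0, 0], 1]]}}

```text
clock: 15.42
position: [0.6014, -0.0261, 0.0564]
tool_rot: [[0.995, -0.102, -0.011], [-0.102, -0.995, 0.001], [-0.011, 0.0, -1.0]]
contact_force: [-17.6, -0.1, 7.9]
finger_gap: 0.124
```

>>> {"api": "step_arm", "payload": {"targets": [[[-0.0008, 0, 0], [0, 0, 0], 1], [[-0.0008, 0, 0], [0, 0, 0], 1], [[-0.0006, 0, 0], [0, 0, 0], 1], [[0, 0, 0], [0, 0, 0], 1]]}}

```text
clock: 15.75
position: [0.6013, -0.0261, 0.0561]
tool_rot: [[0.995, -0.102, -0.006], [-0.102, -0.995, 0.0], [-0.006, 0.0, -1.0]]
contact_force: [-7.4, -0.1, -0.4]
finger_gap: 0.125
```

```bash
python3 st.py
```

```text
t 15.75 rack x -0.0742 y 0.0413 z 0.0561 yaw -0.1022 | F rack -7.4 -0.8 -0.4 | orig x 0.0158 [-0.0585  1.4508 -0.1081]
```

>>> {"api": "step_arm", "payload": {"targets": [[[-0.0006, 0, 0], [0, 0, 0], 1], [[-0.0004, 0, 0], [0, 0, 0], 1], [[0, 0, 0], [0, 0, 0], 1]]}}

```text
clock: 16.0
position: [0.6012, -0.026, 0.0561]
tool_rot: [[0.995, -0.102, -0.003], [-0.102, -0.995, 0.0], [-0.003, 0.0, -1.0]]
contact_force: [-3.6, -0.5, -3.3]
finger_gap: 0.127
```

>>> {"api": "step_arm", "payload": {"targets": [[[0, 0, 0], [0, 0, 0], 0.6], [[0, 0, 0], [0, 0, 0], 0.3], [[0, 0, 0], [0, 0, 0], 0.1], [[0, 0, 0], [0, 0, 0], 0.1], [[0, 0, 0], [0, 0, 0], 0.1]]}}

```text
clock: 16.42
position: [0.6037, -0.0261, 0.0579]
tool_rot: [[0.995, -0.102, 0.002], [-0.102, -0.995, -0.0], [0.002, -0.0, -1.0]]
contact_force: [0.4, 0.5, 0.3]
finger_gap: 0.411
```

>>> {"api": "step_arm", "payload": {"targets": [[[0, 0, 0], [0, 0, 0], 0.1], [[0, 0, 0], [0, 0, 0], 0.1], [[0, 0, 0], [0, 0, 0], 0.1]]}}

```text
clock: 16.67
position: [0.6028, -0.0261, 0.0571]
tool_rot: [[0.995, -0.102, 0.0], [-0.102, -0.995, 0.0], [0.0, -0.0, -1.0]]
contact_force: [-0.7, 0.6, -0.2]
finger_gap: 0.452
```

```bash
python3 st.py; python3 tilt.py w10
```

```text
t 16.67 rack x -0.0727 y 0.0413 z 0.0571 yaw -0.1022 | F rack -0.8 0.6 -0.2 | orig x 0.0173 [0.0382 0.0322 0.0135]
pos [ 0.6028 -0.0261  0.0571] n 13225 slope x,y deg [-0.1062 -0.0861] z 0.09571424347581145 0.10221485845605535
((670.0797119140625, -32.0782470703125), (29.006328582763672, 62.08351516723633), 83.28810119628906) [ 0.6394 -0.0494  0.0957] [ 0.7157 -0.014   0.1022]
16.7167 [ 0.2768 -0.2189  0.456 ] [0.0725 0.0109 0.0328]
```

View pics/w10.png

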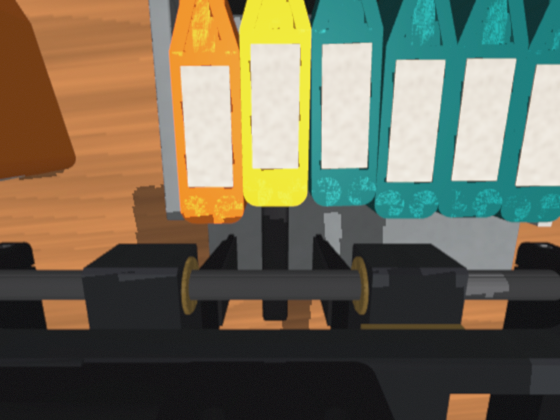

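The case is released and upright, with the tab free at (275,260) between the open fingers. Now straight up, then back.

>>> {"api": "step_arm", "payload": {"targets": [[[0, 0, -0.01], [0, 0, 0], 0.1], [[0, 0, -0.02], [0, 0, 0], 0.1], [[0, 0, -0.03], [0, 0, 0], 0.1], [[0, 0, -0.035], [0, 0, 0], 0.1], [[0, 0, -0.035], [0, 0, 0], 0.1]]}}

```text
clock: 17.13
position: [0.6021, -0.0261, 0.1886]
tool_rot: [[0.995, -0.102, -0.001], [-0.102, -0.995, 0.0], [-0.001, -0.0, -1.0]]
contact_force: [1.4, -0.4, -0.0]
finger_gap: 0.451
```

>>> {"api": "step_arm", "payload": {"targets": [[[-0.01, 0, -0.035], [0, 0, 0], 0.1], [[-0.02, 0, -0.035], [0, 0, 0], 0.1], [[-0.025, 0, -0.03], [0, 0, 0], 0.1], [[-0.02, 0, -0.01], [0, 0, 0], 0.1], [[0, 0, 0], [0, 0, 0], 0.1]]}}

```text
clock: 17.55
position: [0.5277, -0.0183, 0.3034]
tool_rot: [[0.995, -0.102, 0.009], [-0.102, -0.995, -0.001], [0.009, 0.0, -1.0]]
contact_force: [0.9, 0.9, 0.3]
finger_gap: 0.452
```

```bash
python3 st.py
python3 - <<'E'
from h import *
im,d,c=shot('top','t11');im2,_,_=shot('side','s11');im3,_,_=shot('wrist','w11')
a=cv2.resize(im[150:230,240:310],None,fx=5.5,fy=5.5,interpolation=2);b=cv2.resize(im2[150:250,190:290],(400,440))
cv2.imwrite('pics/t11c.png',np.hstack([a,b])[:,:,::-1])
E
```

```text
t 17.55 rack x -0.1482 y 0.0416 z 0.3034 yaw -0.1020 | F rack 0.8 1.0 0.3 | orig x -0.0582 [-0.0362  0.0301  0.0008]
```

View pics/t11c.png

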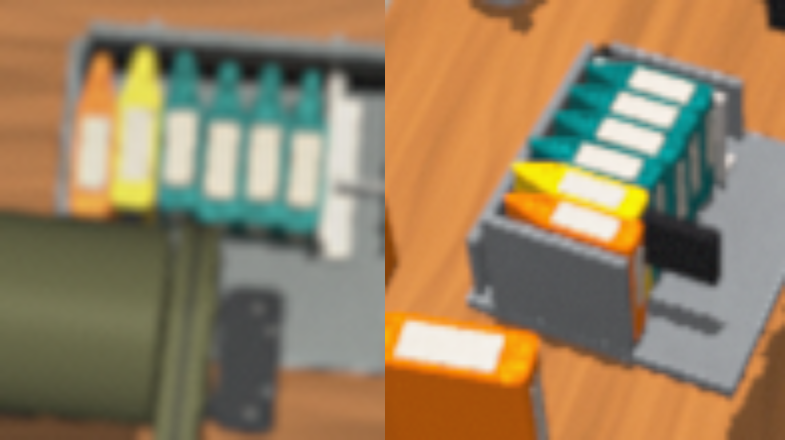

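View pics/w11.png

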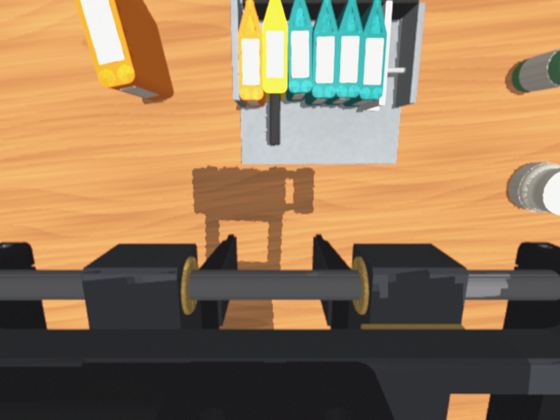

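View pics/t11.png

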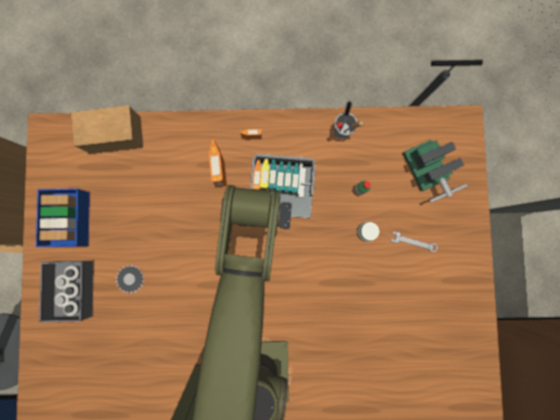

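Everything stands upright, yellow's nose is at the pad, and the rest of the bench is unchanged. Handing in.

```bash
python3 -c "
from rig import workorder
print(workorder.close_job())"
```

```text
the job is handed in; nothing more can be done
None
```

The yellow case is filed directly to the right of the orange case and pressed home against the back stop. I handed the job in at about 17.7 s.

- **Insertion:** I pinched the tab and lined the nose up with the gap, which the top view put within 0.5 mm. I let the case drift about 11 mm to the right as it wedged in; insertion forces stayed at or below about 7 N. The teal case just to its right swung nose-left by about 14° and was drawn a few millimetres toward the pad. It straightened again as the yellow case went in.
- **Stop:** I felt the stop in sub-millimetre steps, pressed to about 18 N, eased off and released. That puts the case origin at about rack x = 15.7 mm, inside the 10–18 mm home range.
- **Last checks:** The top, side and wrist pictures show all six cases upright in the row and the tab free of the gripper. Measured tilt of the yellow case was about 0.1°, and it did not move on release. The bystanders look undisturbed.
- **What disagreed:** The first wrist-camera positions were 1–3 mm off the touch and top-view ones, so I used relative offsets from the top view. During the last millimetre of pressing the force rose by only about 2 N, so the fingers may have slipped slightly on the tab. The case itself stayed against the stop.

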